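# Pin a drive yoke and hold it up in the shadow gauge

## Robot

A 6-joint arm with a two-finger parallel gripper is mounted at the origin on a cart in front of the work surface, level with it; the furniture and walls round the work are solid. World frame = base frame: x ahead of the robot, y to its left, z up, the work surface at z = 0. Lengths are in mm, angles in rad, forces in N, time in s.
With the tool pointing down it reaches from about 250 to 775 mm from the base axis. Payload 4 kg.
Tool frame: the origin (TCP) lies on the centre line of the jaws, within the pads' length; the fingertips stand 11 mm ahead of it and the grasp point (between the pads) lies 8 mm behind it; z points along the fingers, y is the line along which they close (so a half turn about z gives the same grasp; the last joint's range is limited). The gripper opens to 85 mm and grips with 20 to 120 N. Pads are 22 mm wide; open, the fingers measure 114 mm over their backs; the gripper's body (76 mm by 85 mm) begins 54 mm behind the grasp point. The pads swing forward as they close: fully open they stand 13 mm farther back than shut.
Start: joints at [-1.447, 0.087, 1.371, -0, 1.684, -0.103], TCP at [123.669, -535.933, 221.741] pointing down, gripper open.
Joint ranges: [-3.1, 3.1], [-0.76, 2.03], [0.27, 2.55], [-1.08, 4.22], [0.17, 2.65], [-2.57, 2.57]. Speed limits (rad/s): [2.79, 2.79, 3.14, 3.14, 3.14, 3.14].

## Interface

Orientations are given as a unit quaternion [x, y, z, w].
In Python, from cell import manip gives the robot as it stands.
- The arm moves only by the shell command python3 inch.py 'ROWS'. ROWS is a JSON list that holds a single list of rows (three levels of brackets), with 1 to 5 rows, each of 7 numbers: the finger opening in mm, then dx, dy, dz in cm, then a rotation vector rx, ry, rz in units of 0.25 rad; each row is the pose to reach, as a shift and turn from the pose commanded when the command began, along the tool's axes at that moment; what a row does not reach only later rows make up. A row lasts 1/12 s, in which the tool goes at most 41.7 mm and 0.125 rad, less where a joint would pass 70% of its speed; a pose out of reach is approached as far as the arm can. The fingers move at their own pace and stop on an object; the grip force is fixed at half the most. Time passes only in rows, so rows that do not move let the fingers close. It prints the time, the measured TCP pose, the force, the opening and the grip force at its end. Input that does not fit is refused with a message, and nothing moves.
- manip.get_obs(): the state, without advancing time (a new reading comes with each control period).
- manip.get_image(name): name is "scene" or "top" or "wrist"; returns a dict with "img" (400x640x3 uint8, red, green, blue), "fx", "fy", "cx", "cy" (pixels), "k1" (the pictures are not rectified: a ray, as slopes to the right and down, at radius r is drawn at 1 + k1 r^2 times it, then the intrinsics apply), "extrinsics" (4x4, takes a point from camera to world coordinates); the wrist camera has in their place "tool_from_camera" (4x4, takes a point from camera to tool coordinates, whose origin is the TCP and whose axes are the flange's). Camera axes: x right, y down, z forward; pixel columns grow to the right and rows downward; lengths in mm; the calibration is good to about 2 mm. A picture is of the moment at which its call begins: read the wrist's pose just before it. There is no depth.
- manip.job_done(): hands the job in; it is judged then, once.
The state is a dict: "t": time; "joint_pos": joint angles; "joint_velocities": joint speeds; "joint_efforts": joint torques, N m; "tool_pos": TCP position; "orientation": TCP orientation; "force": force on the tool from outside, world axes, zero at the start; "torque": the same for the moment, N m; "finger_gap": finger opening in mm; "finger_force": force on a finger pad.
Only numpy, scipy, OpenCV 4.12 (cv2) and the standard library are available. Lean on these libraries where they do the work, as an engineer would, in place of code of your own. Each camera call takes 0.05 s, during which the arm holds its last target. There are 200 camera calls.

## Task

Finish the two-armed drive yoke that sits in the round nest: take the two shouldered pins from the pin tray, one by one, and drop one into each eye of the yoke until its collar sits on the eye (the plain dowel stays in the tray). Then take the yoke by its hub, lift it out of the nest and hold it in the shadow gauge, midway between the camera lens and the light panel, with the upper halves of the pins at the height of the lens, the yoke level, and the two pins standing side by side square to the camera's line of sight. Finish while still holding it there, still and clear of the gauge: do not set it down or let go, and do not disturb the dowel, the gauge or the tools lying around.

Things in the scene. Friction and masses are not known exactly. Their poses are not given: they have to be found in the camera images.
- yoke: loose dark steel bar 95 long, an eye (31 across) at each end, upright round hub amid, 0.3 kg. Origin: hub axis, underside of the arms; x along the bar, z up. Eye bores 11.4 through, at x +32/-32, mouths at z 14. Hub 22 across from z 18 to 48 (cone foot below, 26 wide at z 14): grip it with fingers closing along y, 10 clear of the pins. Spigot 24 wide down to z -16; loose in the nest, may turn
- eye_a (a point): mouth of one eye: centre of its bore at the upper face, yoke x +32, z +14
- eye_b (a point): mouth of the other eye: yoke x -32, z +14
- pin_mid (a point): point on the yoke's hub axis at yoke z +31, the height of the middle of the upper halves of the seated pins; this is the point to bring to gauge_focus
- nest: fixed aluminium nest on the worktop: a square foot 92 x 92 x 8 with a round collar of 72 diameter up to z 34 and a bore of 25.4, 16 deep, in its middle, in which the yoke's spigot stands. Origin at the centre of its underside, z up
- nest_top (a point): centre of the nest's upper face, where the origin of the yoke lies as long as it is seated
- pin_tray: fixed grey plastic block 124 x 38 x 28 with three blind bores of 11.3, 12.7 deep, in a row along its x at -36, 0 and +36. Origin at the centre of its underside, z up. The two shouldered pins and the dowel stand in the bores, in any order
- pin_1: loose steel shouldered pin, 43 tall, 35 g, upright: shank 10 diameter from the origin (centre of its chamfered foot) to z 13, collar 18 diameter from z 13 to 17, upper half 12 diameter from z 17 to 43 (grip it there). In the tray the collar lies at the block's top (origin 15 above the worktop)
- pin_2: second shouldered pin, the same as pin_1; either pin goes into either eye
- pin_1_collar (a point): centre of the underside of pin_1's collar (pin z 13); lies on the eye's mouth when seated
- pin_2_collar (a point): the same point of pin_2
- dowel: loose plain steel dowel without a collar, 10 diameter, 50 tall, standing in the tray among the pins; origin at the centre of its foot. Not used here
- gauge: fixed shadow gauge: rail 330 x 50 x 18 on the worktop, grey camera with black lens (48 across) at one end, black square light panel (94, white face) at the other. Origin on the worktop under the focus; x level from lens to panel, z up. Lens front at x -90, panel face at x +90, both centred at z 130; camera bracket up to z 156, panel up to z 177; open between them down to the rail
- gauge_focus (a point): point in the air midway between lens and panel at lens height: gauge x 0, y 0, z 130; axes as the gauge's
- caliper: loose digital caliper 74 x 240 x 13 lying on the worktop, bystander; origin at the centre of its underside
- micrometer: loose micrometer 34 x 112 x 13 lying, bystander; origin at the centre of its underside
- plug_gauge: loose steel plug gauge 20 diameter, 100 tall, standing on end, bystander; origin at the centre of its foot
- lens_cap: loose black lens cap 51 diameter, 9 thick, bystander; origin at the centre of its underside

How it is judged (in metres and radians):
On the way, in this order (a step that is already met when the one before it is completed fails the run):
1. one shouldered pin is seated in an eye of the yoke, the yoke in its nest ((distance between any of pin_1_collar, pin_2_collar and eye_a below 0.003 m or distance between any of pin_1_collar, pin_2_collar and eye_b below 0.003 m) and distance between yoke and nest_top below 0.004 m), for 0.2 s.
2. both shouldered pins are seated and let go, the yoke still in its nest (((distance between pin_1_collar and eye_a below 0.003 m and distance between pin_2_collar and eye_b below 0.003 m) or (distance between pin_1_collar and eye_b below 0.003 m and distance between pin_2_collar and eye_a below 0.003 m)) and distance between yoke and nest_top below 0.004 m and contact force between the fingers and pin_1 below 0.1 N and contact force between the fingers and pin_2 below 0.1 N), for 0.2 s.
At the end, for the whole second after the job is handed in: Yoke held in the fingers, at rest, clear of gauge and nest, both pins seated (4 mm); pin_mid within 15 mm of the focus along the sight line, 10 mm sideways and in height; upright within 0.09 rad, bar square to the sight line within 0.12 rad; dowel (10 mm) and bystanders (20 mm) not moved (((distance between pin_1_collar and eye_a below 0.004 m and distance between pin_2_collar and eye_b below 0.004 m) or (distance between pin_1_collar and eye_b below 0.004 m and distance between pin_2_collar and eye_a below 0.004 m)) and x of pin_mid in the frame of gauge_focus between -0.015 and 0.015 m and y of pin_mid in the frame of gauge_focus between -0.01 and 0.01 m and z of pin_mid in the frame of gauge_focus between -0.01 and 0.01 m and angle between yoke's own z axis and vertical below 0.09 rad and angle between the x axis of yoke and the y axis of gauge, either way round below 0.12 rad and contact force between the fingers and yoke above 2 N and contact force between yoke and gauge below 0.05 N and contact force between yoke and nest below 0.05 N and linear speed of yoke below 0.02 m/s and distance of dowel from where it was at the start of the episode below 0.01 m and distance of each of caliper, micrometer, plug_gauge, lens_cap from where it was at the start of the episode below 0.02 m); the arm keeps its last pose, push and grip.
It fails at once if the shadow gauge is bumped (over 3 N) (contact force between gauge and anything else above 3 N).
It fails at once if the dowel is taken out of the tray (distance of dowel from where it was at the start of the episode above 0.02 m).
It fails at once if a tool lying around is disturbed (distance of any of caliper, micrometer, plug_gauge, lens_cap from where it was at the start of the episode above 0.03 m).
It also fails if it takes over 64 s, if anything falls off the work surface, if the arm or the gripper's body presses on something with over 40 N, if the wrist force passes 120 N, or if a joint passes its speed limit or range.

## Working session

There is one attempt and no reset: what is moved stays moved. The work goes in short steps, Python scripts to look and compute and a shell command to move; the robot and the scene stay as the last step left them, time stands still between calls to the robot, and variables do not carry over. Pictures are saved under pics/ and viewed, at most 10 in all, crops included, and the job is handed in when it is done.

```bash
ls; mkdir -p pics; python3 - <<'E'
from cell import manip
import cv2,numpy as np
print(manip.get_obs())
for n in ["scene","top"]:
    d=manip.get_image(n); cv2.imwrite(f"pics/{n}0.png",d["img"][:,:,::-1])
    print({k:(np.round(v,4).tolist() if k!="img" else 0) for k,v in d.items()})
d=manip.get_image("wrist"); cv2.imwrite("pics/wrist0.png",d["img"][:,:,::-1]);print({k:(np.round(v,4).tolist() if k!="img" else 0) for k,v in d.items()})
E
```

```text
cell.py
inch.py
pics
{'t': 0.0, 'joint_pos': array([-1.44709224e+00,  8.79928601e-02,  1.37225825e+00, -1.59613578e-05,
        1.68361675e+00, -1.03103663e-01]), 'joint_velocities': array([-0.00073621,  0.00124952,  0.00079206,  0.00043888, -0.00088968,
        0.00021432]), 'joint_efforts': array([ 1.36668819e-03, -3.51869702e+01, -3.13272429e+01,  1.14041529e-05,
        1.08586726e-02, -2.97964725e-06]), 'tool_pos': array([ 123.60106553, -535.39580515,  220.51644192]), 'orientation': array([ 9.93576127e-01,  1.13160003e-01, -1.96478713e-05, -1.13745994e-03]), 'force': array([ 1.23415127,  0.25333541, -0.53700839]), 'torque': array([-0.0225303 ,  0.00429019, -0.01239174]), 'finger_force': 0.0, 'finger_gap': 85.56048557711529}
{'img': 0, 'fx': 427.2258, 'fy': 427.2258, 'cx': 318.4448, 'cy': 199.7755, 'k1': 0.0002, 'extrinsics': [[-0.7653, -0.4113, 0.4951, -24.875], [-0.6436, 0.4771, -0.5985, 672.3838], [0.01, -0.7767, -0.6298, 795.5325], [0.0, 0.0, 0.0, 1.0]]}
{'img': 0, 'fx': 434.092, 'fy': 434.092, 'cx': 322.0375, 'cy': 197.344, 'k1': 0.0285, 'extrinsics': [[-0.0173, -0.9884, 0.1507, 335.3277], [-0.9995, 0.0133, -0.0278, 42.5678], [0.0255, -0.1511, -0.9882, 1214.7607], [0.0, 0.0, 0.0, 1.0]]}
{'img': 0, 'fx': 359.4948, 'fy': 359.4948, 'cx': 314.1168, 'cy': 193.5773, 'k1': -0.0646, 'tool_from_camera': [[0.0005, -0.9448, -0.3276, 84.1775], [1.0, 0.0003, 0.0006, -1.2418], [-0.0004, -0.3276, 0.9448, -152.4352], [0.0, 0.0, 0.0, 1.0]]}
```
View pics/scene0.png

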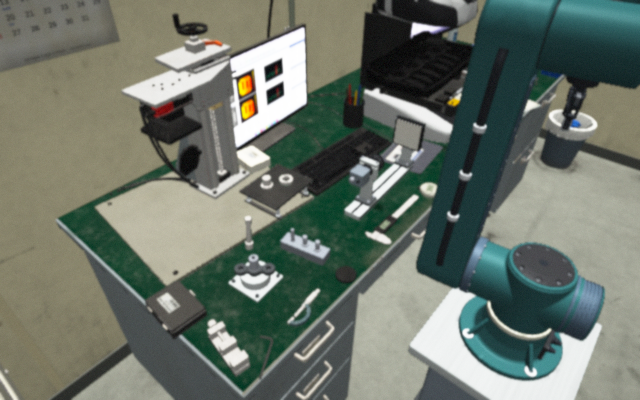

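View pics/top0.png

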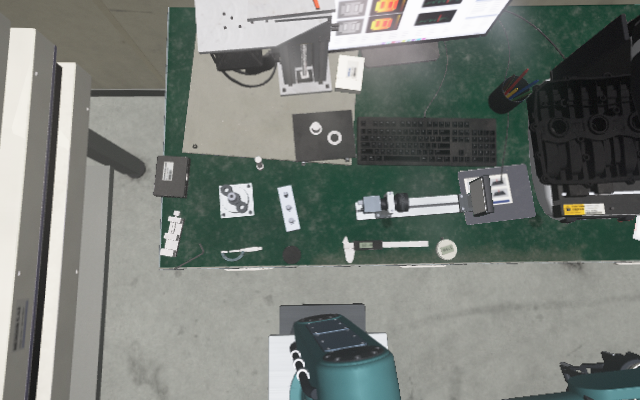

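Scene shows nest with yoke at about (256,275), tray (303,243), gauge (350–410, 130–210). In the top view nest/yoke is at (237,200), tray (288,208), gauge from the camera (372,204) to the panel (478,197), plug gauge (259,162), lens cap (291,254), caliper (385,245), micrometer (240,250).

```bash
cat > h.py <<'E'
import numpy as np,cv2
from scipy.spatial.transform import Rotation as R
from cell import manip
def snap(name,fn=None):
    o=manip.get_obs(); d=manip.get_image(name)
    if name=="wrist":
        T=np.eye(4);T[:3,:3]=R.from_quat(o["orientation"]).as_matrix();T[:3,3]=o["tool_pos"]
        E=T@d["tool_from_camera"]
    else: E=np.array(d["extrinsics"])
    if fn:
        cv2.imwrite(fn+".png",d["img"][:,:,::-1]); np.savez(fn+".npz",E=E,K=[d[k] for k in("fx","fy","cx","cy","k1")])
    return E
def ray(fn,px):
    z=np.load(fn+".npz");fx,fy,cx,cy,k=z["K"];E=z["E"]
    m=np.array([(px[0]-cx)/fx,(px[1]-cy)/fy]);u=m.copy()
    for _ in range(20):u=m/(1+k*(u@u))
    v=E[:3,:3]@np.array([*u,1]);return E[:3,3],v/np.linalg.norm(v)
def atz(fn,px,z):
    c,v=ray(fn,px);return c+v*(z-c[2])/v[2]
def tri(*obs):
    A=np.zeros((3,3));b=np.zeros(3)
    for fn,px in obs:
        c,v=ray(fn,px);P=np.eye(3)-np.outer(v,v);A+=P;b+=P@c
    x=np.linalg.solve(A,b);res=[np.linalg.norm((np.eye(3)-np.outer(v,v))@(x-c)) for c,v in[ray(*o) for o in obs]]
    return x.round(1),np.round(res,1)
def proj(fn,X):
    z=np.load(fn+".npz");fx,fy,cx,cy,k=z["K"];p=np.linalg.inv(z["E"])@np.append(X,1);u=p[:2]/p[2];u=u*(1+k*(u@u));return np.array([fx*u[0]+cx,fy*u[1]+cy]).round(1)
def totool(Xw):  # world target TCP -> shift in tool axes
    o=manip.get_obs();return (R.from_quat(o["orientation"]).inv().apply(np.array(Xw)-o["tool_pos"])).round(1)
E
python3 - <<'E'
from h import *
for n in["scene","top"]: snap(n,"pics/"+n+"1")
t="pics/top1"
for nm,p,z in[("hub",(237,200),60),("tray",(288,208),28),("cam",(372,204),130),("panel",(478,197),150),("plug",(259,162),100)]:print(nm,atz(t,p,z).round())
a=cv2.imread("pics/top1.png");s=cv2.imread("pics/scene1.png")
f=lambda i,x,y:cv2.resize(i[y:y+75,x:x+100],None,fx=4,fy=4,interpolation=cv2.INTER_CUBIC)
g=lambda i,x,y,w,h:cv2.resize(i[y:y+h,x:x+w],(400,300),interpolation=cv2.INTER_CUBIC)
cv2.imwrite("pics/m1.png",np.vstack([np.hstack([f(a,205,165),g(a,345,140,160,120)]),np.hstack([f(s,228,222),f(s,335,100)])]))
E
```

```text
hub [507. 238.  60.]
tray [488. 103.  28.]
cam [ 482. -114.  130.]
panel [ 493. -377.  150.]
plug [601. 175. 100.]
```

View pics/m1.png

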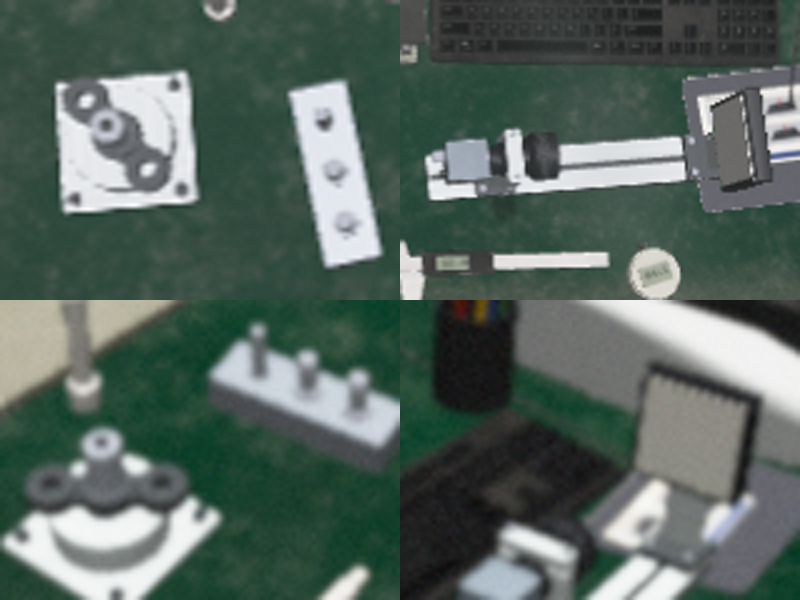

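Units first: shifts go in cm and turns go in units of 0.25 rad. So -130 mm is -13, 65 mm is 6.5.

```bash
python3 inch.py '[[[85,0,0,-4,0,0,0],[85,3,-1.6,-8,0,0,0],[85,6.5,-3.5,-10,0,0,0],[85,10,-5.4,-11.5,0,0,0],[85,13.5,-7.3,-13,0,0,0]]]'; python3 inch.py '[[[85,3.6,-2,0,0,0,0],[85,7.2,-4,0,0,0,0],[85,10.8,-6,0,0,0,0],[85,14.4,-8,0,0,0,0],[85,14.4,-8,0,0,0,0]]]'; python3 inch.py '[[[85,3.6,-2,0,0,0,0],[85,7,-3.8,0,0,0,0],[85,10.4,-5.6,0,0,0,0],[85,10.4,-5.6,0,0,0,0],[85,10.4,-5.6,0,0,0,0]]]'
python3 - <<'E'
from h import *
snap("wrist","pics/w1"); print(manip.get_obs())
E
```

```text
t: 0.67
tool_pos: [229.2, -442.8, 348.1]
orientation: [0.994, 0.112, 0.0, 0.001]
force: [2.3, 0.5, 0.6]
finger_gap: 85.3
finger_force: 0.0
t: 1.08
tool_pos: [355.4, -328.1, 346.7]
orientation: [0.993, 0.118, 0.002, -0.001]
force: [-0.5, -1.2, 0.1]
finger_gap: 84.7
finger_force: 0.0
t: 1.5
tool_pos: [440.5, -254.2, 345.9]
orientation: [0.993, 0.115, -0.001, -0.0]
force: [0.2, -0.3, 0.3]
finger_gap: 84.9
finger_force: 0.0
{'t': 1.55, 'joint_pos': array([-6.36790799e-01,  3.84136081e-03,  1.21275137e+00, -8.49000216e-04,
        1.92573496e+00,  7.05591028e-01]), 'joint_velocities': array([-0.03707283, -0.01168022,  0.0032312 , -0.00029562,  0.00061075,
        0.00411125]), 'joint_efforts': array([ 9.86144543e-01, -3.10499203e+01, -3.10863554e+01,  1.00163757e-01,
       -8.78030813e-03,  8.93203716e-03]), 'tool_pos': array([ 439.66593332, -255.09643573,  346.10042355]), 'orientation': array([ 9.93502076e-01,  1.13812699e-01, -5.40304572e-04,  4.02284847e-05]), 'force': array([-0.61021372, -0.80609348, -0.50082217]), 'torque': array([0.03655229, 0.04496285, 0.03418922]), 'finger_force': 0.0, 'finger_gap': 84.84595391238716}
```

View pics/w1.png

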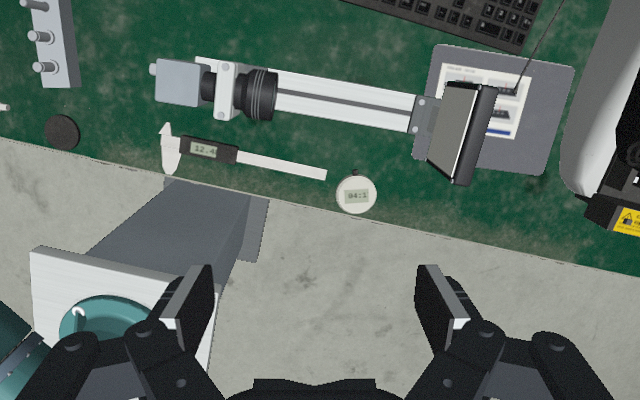

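Wrist view 1: gauge camera at (180,80), lens front about (272,95), panel face top edge (483,87)–(455,182); tray at top left with three posts, caliper and micrometer below the gauge. Now a second gauge view, then two of nest/tray.

```bash
python3 inch.py '[[[85,3,-2.1,0,0,0,0],[85,6.2,-4.3,0,0,0,0],[85,9.4,-6.5,0,0,0,0],[85,11,-7.7,0,0,0,0],[85,11,-7.7,0,0,0,0]]]'|head -2
python3 - <<'E'
from h import *
snap("wrist","pics/w2")
E
python3 inch.py '[[[85,1.4,-3.9,0,0,0,0],[85,2.7,-7.7,0,0,0,0],[85,4,-11.5,0,0,0,0],[85,5.2,-15,0,0,0,0],[85,5.2,-15,0,0,0,0]]]' >/dev/null
python3 inch.py '[[[85,1.4,-3.8,0,0,0,0],[85,2.7,-7.5,1,0,0,0],[85,4.1,-10.8,3,0,0,0],[85,4.1,-12.1,6.5,0,0,0],[85,4.1,-12.1,8.6,0,0,0]]]'|head -2
python3 inch.py '[[[85,0,0,0,0,0,0]]]'>/dev/null
python3 - <<'E'
from h import *
snap("wrist","pics/w3")
E
python3 inch.py '[[[85,-2.3,-3.2,0,0,0,0],[85,-4.6,-6.4,0,0,0,0],[85,-6.2,-8.6,0,0,0,0],[85,-6.2,-8.6,0,0,0,0],[85,-6.2,-8.6,0,0,0,0]]]'|head -2
python3 - <<'E'
from h import *
snap("wrist","pics/w4")
import numpy as np
for f in("w2","w3","w4"):
    for n,X in(("hub",(507,238,60)),("tray",(488,103,28)),("foc",(487,-245,130)),("plug",(601,175,100))):print(f,n,proj("pics/"+f,X))
E
```

```text
t: 1.97
tool_pos: [530.7, -154.1, 345.6]
t: 2.85
tool_pos: [558.3, 129.9, 257.7]
t: 3.4
tool_pos: [480.2, 198.5, 264.0]
w2 hub [ 3.9 91.7]
w2 tray [119.2 125.3]
w2 foc [386.4 210.5]
w2 plug [28.4 17.8]
w3 hub [198.  179.9]
w3 tray [322.5 212.2]
w3 foc [654.3 320.4]
w3 plug [271.8 105.7]
w4 hub [282.2 123.5]
w4 tray [399.9 163.8]
w4 foc [734.1 265.5]
w4 plug [376.3  35.7]
```

```bash
python3 - <<'E'
from h import *
a=cv2.imread("pics/w3.png");b=cv2.imread("pics/w4.png");c=cv2.imread("pics/w2.png")
f=lambda i,x,y,w=200,h=150:cv2.resize(i[y:y+h,x:x+w],(400,300),interpolation=cv2.INTER_CUBIC)
cv2.imwrite("pics/m2.png",np.vstack([np.hstack([f(a,110,110),f(a,240,150)]),np.hstack([f(b,190,50),f(b,320,90)])]))
cv2.imwrite("pics/m3.png",cv2.resize(c[60:360,200:600],(800,600),interpolation=cv2.INTER_CUBIC))
E
```

```text
(no output)
```

View pics/m2.png

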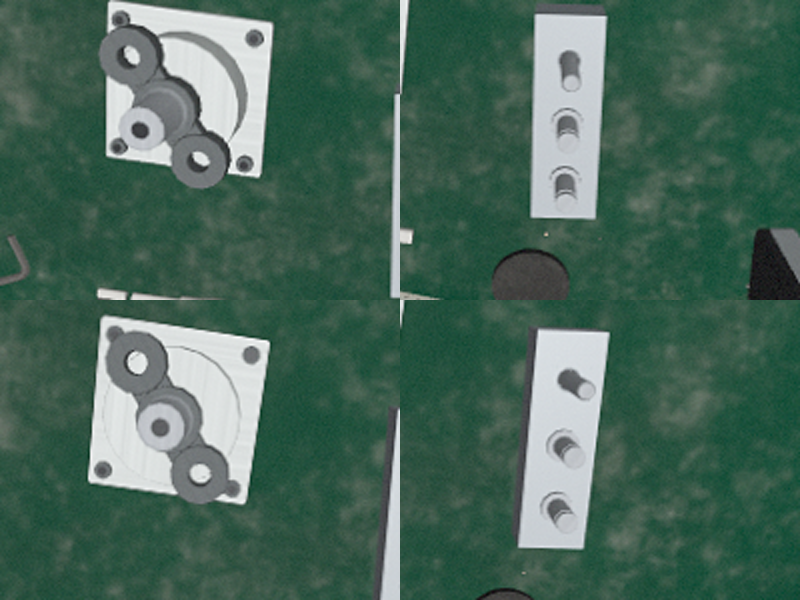

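View pics/m3.png

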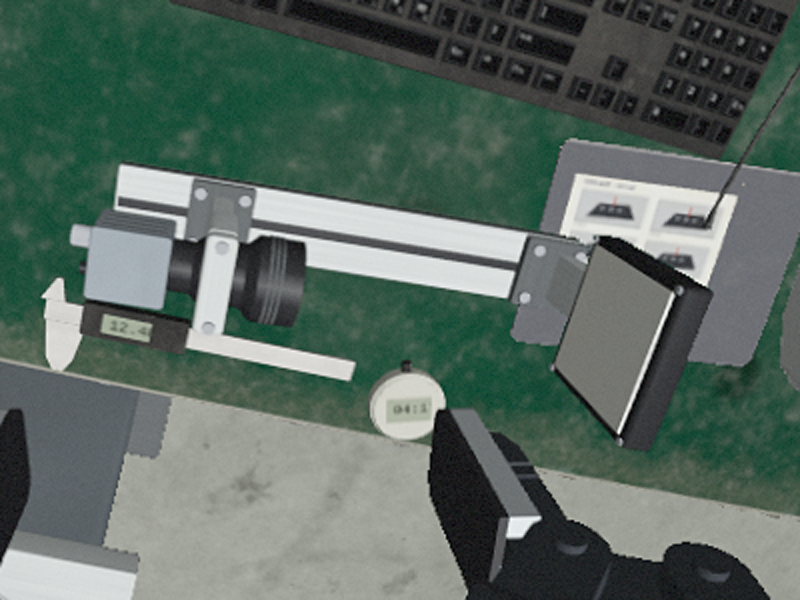

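Top row/bottom row are the two wrist views: eyes at (131,56),(200,159) and (138,62),(200,173) in the crops, hub top (140,129)/(160,127); the far (upper) post lacks a collar = dowel, the middle and near ones are the shouldered pins. Gauge view: panel face corners (678,287),(619,440) top, (602,243),(553,369) bottom; lens front edge at about (302,280).

```bash
python3 - <<'E'
from h import *
a,b="pics/w3","pics/w4"
for n,p,q in[("eyeA",(175.5,137.5),(259,81)),("eyeB",(210.5,189.5),(290,136.5)),("hubtop",(180,174.5),(270,113.5)),
 ("dowel",(325,192),(413.5,135.5)),("pinM",(324,222.5),(406.5,168.5)),("pinN",(322.5,251),(403.5,201))]:print(n,*tri((a,p),(b,q)))
for n,p,z in[("eyeA",(175.5,137.5),48),("eyeB",(210.5,189.5),48),("hub",(180,174.5),82),("M",(324,222.5),58),("N",(322.5,251),58)]:print(n,atz(a,p,z).round(1))
for n,p,z in[("eyeA",(259,81),48),("eyeB",(290,136.5),48),("hub",(270,113.5),82),("M",(406.5,168.5),58),("N",(403.5,201),58)]:print(n,atz(b,p,z).round(1))
c="pics/w2"
for n,p,z in[("TL",(539,203.5),177),("TR",(509.5,280),177),("BL",(501,181.5),83),("BR",(476.5,244.5),83),("rail",(260,142),18),("rail2",(463,178),18),("rail3",(456,208.5),18)]:print(n,atz(c,p,z).round(1))
i=cv2.imread("pics/w1.png")
cv2.imwrite("pics/m4.png",np.hstack([cv2.resize(i[40:200,400:520],(400,533),interpolation=cv2.INTER_CUBIC),cv2.resize(i[40:200,180:300],(400,533),interpolation=cv2.INTER_CUBIC)]))
E
```

```text
eyeA [541.1 269.9  44.7] [0.3 0.3]
eyeB [492.8 228.1  43. ] [0.2 0.2]
hubtop [516.9 249.6  82. ] [0.1 0.1]
dowel [525.9 110.4  68.3] [0. 0.]
pinM [489.9 103.1  58.7] [1. 1.]
pinN [455.5  95.9  58.1] [0.1 0.1]
eyeA [542.1 269.   48. ]
eyeB [494.7 226.8  48. ]
hub [517.  249.7  82. ]
M [488.9 102.2  58. ]
N [455.4  95.9  58. ]
eyeA [541.1 269.3  48. ]
eyeB [493.9 228.1  48. ]
hub [516.8 249.5  82. ]
M [490.4 103.7  58. ]
N [455.5  95.9  58. ]
TL [ 544.2 -376.1  177. ]
TR [ 456.9 -382.5  177. ]
BL [ 539.9 -386.5   83. ]
BR [ 452.1 -388.8   83. ]
rail [505.3 -83.6  18. ]
rail2 [ 520.7 -370.3   18. ]
rail3 [ 474.9 -376.9   18. ]
```

View pics/m4.png

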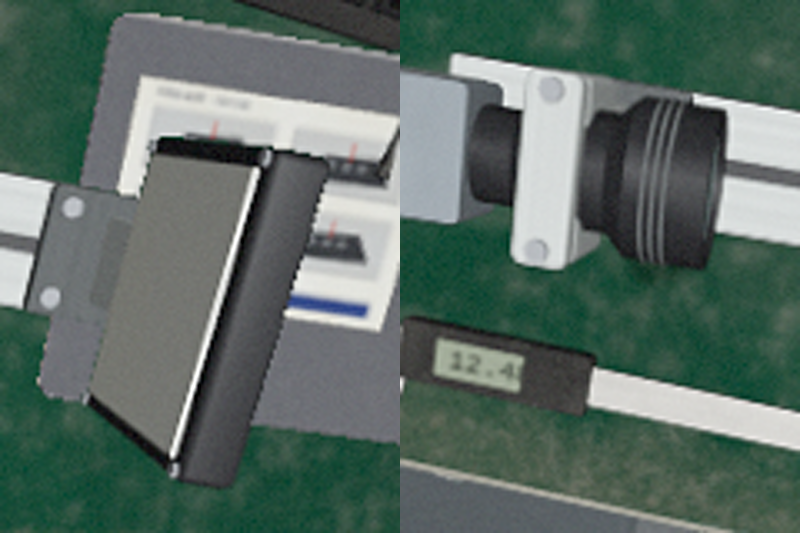

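```bash
python3 - <<'E'
from h import *
a,b="pics/w1","pics/w2"
pts=[]
for n,p,q in[("TL",(479.5,87.1),(539,203.5)),("TR",(452.2,180.1),(509.5,280)),("lens",(274.5,96.1),(351,201))]:
    x,r=tri((a,p),(b,q));print(n,x,r)
print([atz(a,p,z).round(1) for p,z in(((479.5,87.1),177),((452.2,180.1),177),((274.5,96.1),130))],atz(b,(351,201),130).round(1))
# fit gauge pose
from scipy.optimize import least_squares
mod={"TL":(90,47,177),"TR":(90,-47,177),"BL":(90,47,83),"BR":(90,-47,83),"L":(-90,0,130),"rA":(165,25,18),}
obs=[("TL",a,(479.5,87.1)),("TR",a,(452.2,180.1)),("L",a,(274.5,96.1)),("TL",b,(539,203.5)),("TR",b,(509.5,280)),("L",b,(351,201)),("BR",b,(476.5,244.5))]
def f(s):
    c,d=np.cos(s[2]),np.sin(s[2]);r=[]
    for k,fn,p in obs:
        m=mod[k];r+=list(proj(fn,(s[0]+c*m[0]-d*m[1],s[1]+d*m[0]+c*m[1],m[2]))-p)
    return np.array(r)
s=least_squares(f,[490,-245,-1.5],diff_step=1e-3,x_scale=[1,1,.01]);print(s.x,f(s.x).round(1))
# nest yoke yaw
print(np.arctan2(269.9-228.1,541.1-492.8),np.hypot(269.2-227.5,541.6-494))
E
```

```text
TL [ 543.  -380.   171.5] [0.2 0.2]
TR [ 456.1 -383.8  175.3] [0. 0.]
lens [ 489.9 -202.3  135.4] [1. 1.]
[array([ 542.5, -377.4,  177. ]), array([ 456.4, -383. ,  177. ]), array([ 488.7, -201.1,  130. ])] [ 488.9 -203.9  130. ]
[ 493.81758776 -291.18864566   -1.50733119] [ 2.2 -4.3 -0.4  4.   0.1  0.6  2.7 -1.6 -0.3  3.6 -2.4  0.2 -3.2 -1.1]
0.7133808635708766 63.28230400356802
```

```bash
cat >> h.py <<'E'
def plan(X,yaw):
    o=manip.get_obs();r=R.from_quat(o["orientation"])
    T=R.from_matrix([[np.cos(yaw),np.sin(yaw),0],[np.sin(yaw),-np.cos(yaw),0],[0,0,-1]])
    print("tcp",o["tool_pos"].round(1),"shift",totool(X),"rot",(r.inv()*T).as_rotvec().round(3),"j6",o["joint_pos"][5].round(2),"gap",o["finger_gap"].round(1),"F",o["finger_force"].round(1),o["force"].round(1))
E
python3 -c "
from h import *
plan((455.5,95.9,115),.203)"
```

```text
Traceback (most recent call last):
  File "h.py", line 33, in plan
    print("tcp",o["tool_pos"].round(1),"shift",totool(X),"rot",(r.inv()*T).as_rotvec().round(3),"j6",o["joint_pos"][5].round(2),"gap",o["finger_gap"].round(1),"F",o["finger_force"].round(1),o["force"].round(1))
                                                                                                                                      ^^^^^^^^^^^^^^^^^^^^^
AttributeError: 'float' object has no attribute 'round'
```

```bash
sed -i 's/o\["finger_gap"\].round(1)/round(o["finger_gap"],1)/;s/o\["finger_force"\].round(1)/round(o["finger_force"],1)/' h.py
python3 -c "
from h import *
plan((455.5,95.9,115),.203)"
```

```text
tcp [480.7 198.1 263.2] shift [-48.1  93.8 148.1] rot [ 0.001 -0.005  0.022] j6 1.63 gap 85.1 F 0.0 [-0.4 -0.8 -0. ]
```

To row units: -48 mm is -4.8, 148 mm is 14.8, 0.022 rad is 0.088.

```bash
python3 inch.py '[[[85,-1,2,3,0,0,0.04],[85,-2,4,6,0,0,0.088],[85,-3,6,9.2,0,-0.012,0.088],[85,-4,7.9,12.2,0,-0.02,0.088],[85,-4.8,9.4,14.8,0,-0.02,0.088]]]'|head -2;python3 inch.py '[[[85,0,0,0,0,0,0],[85,0,0,0,0,0,0],[85,0,0,0,0,0,0]]]'
python3 -c "
from h import *
snap('wrist','pics/w5');plan((455.5,95.9,115),.203)
for X in((455.5,95.9,58),(455.5,95.9,32),(490,103,58)):print(proj('pics/w5',X))
i=cv2.imread('pics/w5.png');cv2.imwrite('pics/m5.png',cv2.resize(i[100:300,200:440],(720,600),interpolation=cv2.INTER_CUBIC))"
```

```text
t: 3.87
tool_pos: [454.2, 93.7, 111.3]
t: 4.12
tool_pos: [456.0, 96.5, 114.6]
orientation: [0.995, 0.101, -0.0, 0.0]
force: [0.7, 0.8, 0.1]
finger_gap: 85.1
finger_force: 0.0
tcp [456.4  97.  115.2] shift [-1.1  0.9  0.2] rot [ 0.    -0.     0.001] j6 1.46 gap 84.6 F 0.0 [0.3 0.6 0.9]
[316.6 212. ]
[316.4 197.9]
[316.8 157.1]
```

View pics/m5.png

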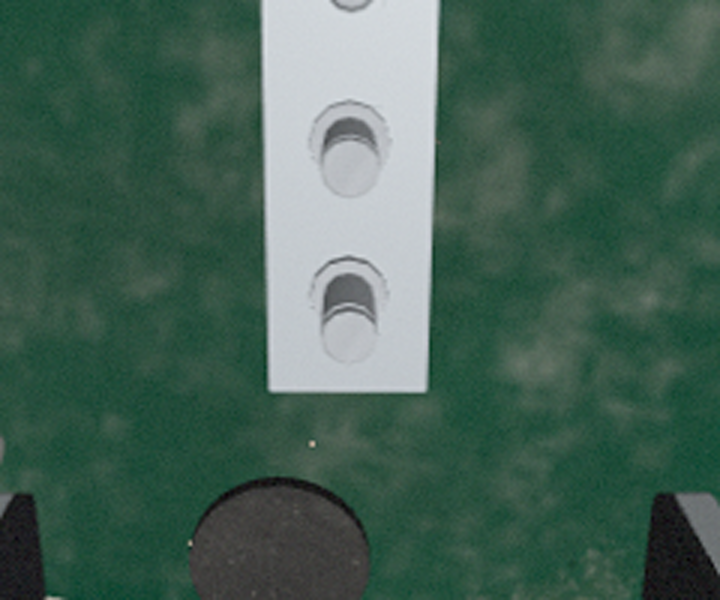

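The two pin tops in the crop lie at (349,336) and (349,167) and the jaws are symmetric about column 349, matching the prediction within a pixel.

```bash
cat >> h.py <<'E'
def toolpt(px,d):
    i=manip_cal(); fx,fy,cx,cy,k,E=i
    m=np.array([(px[0]-cx)/fx,(px[1]-cy)/fy]);u=m.copy()
    for _ in range(20):u=m/(1+k*(u@u))
    v=E[:3,:3]@np.array([*u,1]);c=E[:3,3];return (c+v*(d-c[2])/v[2]).round(2)
def manip_cal():
    import os
    if not os.path.exists("cal.npz"):
        d=manip.get_image("wrist");np.savez("cal.npz",K=[d[k] for k in("fx","fy","cx","cy","k1")],E=d["tool_from_camera"])
    z=np.load("cal.npz");return (*z["K"],z["E"])
E
python3 -c "
from h import *
print(toolpt((316.3,212),57),toolpt((316.3,155.7),57))
for _ in range(4): manip.get_image('wrist');print(manip.get_obs()['tool_pos'].round(2))"
```

```text
[-0.71  0.27 57.  ] [35.4   0.18 57.  ]
[456.01  97.55 115.05]
[455.6   97.61 114.65]
[455.19  97.65 114.2 ]
[454.8   97.59 113.76]
```

```bash
python3 inch.py '[[[60,-0.07,0.03,2,0,0,0],[40,-0.07,0.03,4,0,0,0],[36,-0.07,0.03,5.6,0,0,0],[36,-0.07,0.03,6.6,0,0,0],[36,-0.07,0.03,6.6,0,0,0]]]'; python3 inch.py '[[[8,0,0,0,0,0,0],[8,0,0,0,0,0,0],[8,0,0,0,0,0,0],[8,0,0,0,0,0,0],[8,0,0,0,0,0,0]]]'
```

```text
t: 4.83
tool_pos: [451.1, 96.6, 44.2]
orientation: [0.995, 0.103, -0.005, 0.0]
force: [-0.7, -1.3, 0.0]
finger_gap: 36.0
finger_force: 0.0
t: 5.25
tool_pos: [456.3, 96.7, 50.5]
orientation: [0.995, 0.102, 0.002, 0.0]
force: [0.4, -0.6, 7.6]
finger_gap: 8.0
finger_force: 4.0
```

```bash
python3 inch.py '[[[4,0,0,0,0,0,0],[4,0,0,0,0,0,0],[4,0,0,0,0,0,0],[4,0,0,0,0,0,0]]]';python3 -c "
from h import *
snap('wrist','pics/w6');plan((455.5,95.9,48),.203)
i=cv2.imread('pics/w6.png');cv2.imwrite('pics/m6.png',cv2.resize(i[150:350,200:440],(720,600),interpolation=cv2.INTER_CUBIC))"
```

```text
t: 5.58
tool_pos: [456.1, 96.3, 50.3]
orientation: [0.995, 0.102, 0.002, 0.001]
force: [-1.1, -1.9, 7.0]
finger_gap: 4.4
finger_force: 3.7
tcp [456.1  96.3  50.3] shift [-0.7  0.3  2.3] rot [ 0.002 -0.003  0.002] j6 1.45 gap 3.7 F 3.7 [ 0.5 -1.   7.6]
```

View pics/m6.png

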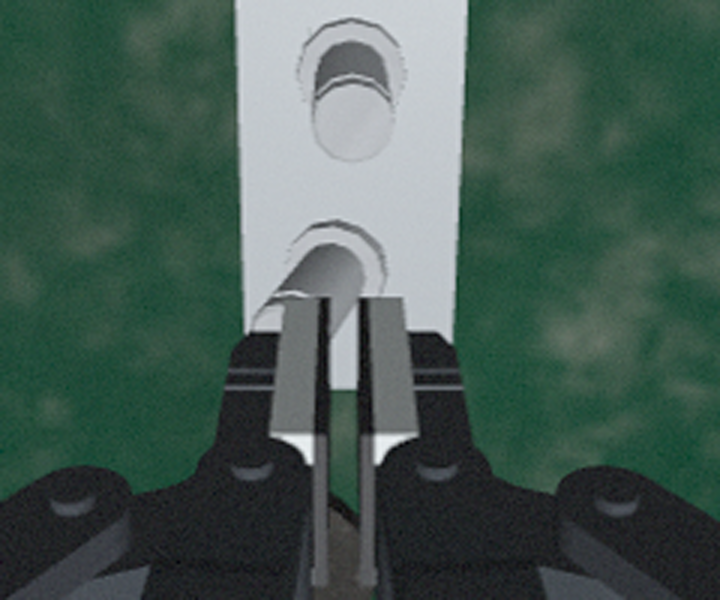

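```bash
python3 -c "
from h import *
t,s='pics/top1','pics/scene1'
print('N top',tri((t,(291.3,220)),(s,(317.5,241.0))), proj(t,(455.5,95.9,58)),proj(s,(455.5,95.9,58)))
print('M',tri((t,(288.8,207)),(s,(305,236.5))), proj(t,(490.5,103,58)),proj(s,(490.5,103,58)))
print('hub',tri((t,(231.5,196)),(s,(253.5,256.5))), proj(t,(517,249.6,82)),proj(s,(517,249.6,82)))
snap('top','pics/top2');snap('scene','pics/scene2')
a=cv2.imread('pics/top2.png');b=cv2.imread('pics/scene2.png')
print(proj(t,(455.5,95.9,48)),proj(s,(455.5,95.9,48)))
cv2.imwrite('pics/m7.png',np.hstack([cv2.resize(a[175:255,250:330],(400,400),interpolation=cv2.INTER_CUBIC),cv2.resize(b[200:280,270:350],(400,400),interpolation=cv2.INTER_CUBIC)]))"
```

```text
N top (array([453. ,  94. ,  56.7]), array([1.5, 1.5])) [290.2 218.6] [316.8 240.7]
M (array([488.3, 100.5,  54.6]), array([1.4, 1.4])) [287.5 205.6] [304.2 235.7]
hub (array([514.8, 248.2,  83.4]), array([0.3, 0.3])) [231.  195.2] [252.5 256.8]
[290.4 219. ] [316.8 243.6]
```

View pics/m7.png

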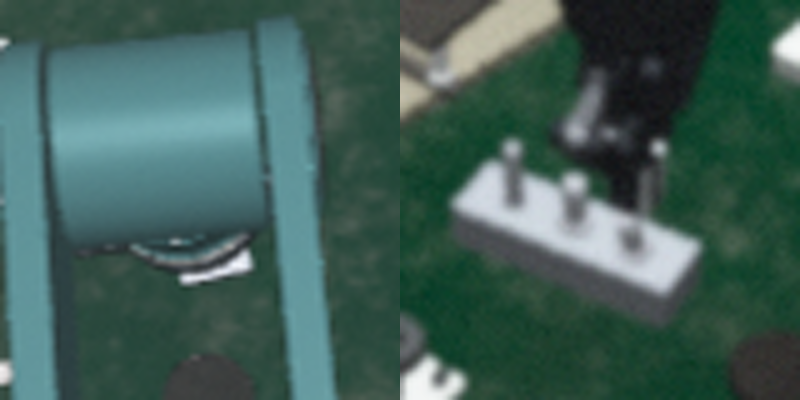

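Top view is blocked by the arm; the scene view shows the jaws beside the near pin, whose top now leans; in the wrist crop the shut pads' tips (row 297) lie behind and above where the pin is. I check numerically where the tips really are.

```bash
python3 -c "
from h import *
f='pics/w6'
print('M top',proj(f,(490.9,103,58)),'obs 317.3,190; M collar',proj(f,(490.9,103,32)),'obs 317,172.7')
print('N top',proj(f,(455.5,95.9,58)),'N collar',proj(f,(455.5,95.9,32)),'obs 312,237')
E=manip_cal()[5];fx,fy,cx,cy,k=manip_cal()[:5]
for X in((11,2,11),(11,2,-12),(-11,2,11)):
  p=np.linalg.inv(E)@np.array([*X,1]);print(X,fx*p[0]/p[2]+cx,fy*p[1]/p[2]+cy)
i=cv2.cvtColor(cv2.imread(f+'.png'),cv2.COLOR_BGR2GRAY)
print(i[240:262:1,288:346:2])
"
```

```text
M top [318.1 190.3] obs 317.3,190; M collar [317.4 173.6] obs 317,172.7
N top [317.3 264.9] N collar [316.7 239.7] obs 312,237
(11, 2, 11) 320.4139172803795 224.964511618604
(11, 2, -12) 321.31232374030094 246.6087371889344
(-11, 2, 11) 320.14738365357874 264.0088629254176
[[196 196 193 193 181  78  83  92 100 105 109 117 121 130 137 145 146 192
  189 181 152 196 196 196 196 194 195 195 195]
 [193 195 192 196 124  82  88  99 104 111 115 121 126 133 138 142 138 193
  191 188 145 193 195 193 196 193 195 195 195]
 [192 194 193 191  77  88  96  98 108 111 117 123 129 135 137 141 139 179
  191 194 159 195 194 193 195 195 195 195 194]
 [192 194 195 154  82  89  98 106 108 113 120 121 131 136 139 142 139 184
  188 193 165 196 196 195 195 193 194 196 193]
 [194 193 197 102  87  97 101 100 109 119 124 129 135 141 142 143 141 193
  189 190 171 196 194 194 195 197 192 193 195]
 [193 194 180  77  89  97 103 111 114 117 125 128 134 142 144 141 150 191
  188 179 185 196 195 195 195 194 195 194 196]
 [194 195 127  82  88 114  99 112 115 122 125 135 140 144 145 142 160 195
  193 173 195 196 196 195 
[... 1136 characters left out ...]
114 113 116  41  19 117 143 149 197 182  21  42
  112 114 111 114 111 118 198 195 193 194 193]
 [191 189 190 126 115 110 116 115 113  40  20 116 140 173 193 182  22  34
  116 114 111 112 113 118 196 193 194 195 194]
 [192 189 191 109 114 113 112 114 113  42  29 125 135 188 194 179  21  37
  115 111 117 111 112 110 197 194 195 195 196]
 [194 192 193 107 116 111 115 114 113  36  32 133 149 196 192 178  25  37
  118 114 112 111 113 109 200 197 195 196 196]
 [119 119 127 112 109 112 112 114 115  39  21 127 164 193 195 179  17  31
  118 110 110 111 114 112 104 123 121 120 121]
 [ 24  25  37 112 112 113 112 114 114  24  17 117 187 194 194 176  21  18
  117 114 113 115 115 117  43  25  21  30  26]]
```

The pads' visible tips sit about 11–14 mm *behind* the TCP (image row 249 and the 85 mm opening spanning 207 px agree), so the first try only pinched the pin's top and tilted it. Back off upward, and re-measure numerically.

Units first: shifts go in cm and turns go in units of 0.25 rad. So -66 mm is -6.6, -52 mm is -5.2.

```bash
python3 inch.py '[[[4,0,0,-0.6,0,0,0],[4,0,0,-1.6,0,0,0],[4,0,0,-3.4,0,0,0],[60,0,0,-5.2,0,0,0],[80,0,0,-6.6,0,0,0]]]'|head -2;python3 inch.py '[[[85,0,0,0,0,0,0],[85,0,0,0,0,0,0],[85,0,0,0,0,0,0],[85,0,0,0,0,0,0]]]'
python3 -c "
from h import *
snap('wrist','pics/w7');plan((455.5,95.9,115),.203)
a=cv2.imread('pics/w5.png',0);b=cv2.imread('pics/w7.png',0)
np.set_printoptions(linewidth=250)
t=a[182:225,298:334]
r=cv2.matchTemplate(b[100:300,200:440],t,cv2.TM_CCOEFF_NORMED)
for _ in range(3):
  _,m,_,l=cv2.minMaxLoc(r);print(m,'shift',l[0]+200-298,l[1]+100-182);cv2.circle(r,l,12,-1,-1)
print(b[176:236:2,290:342:2])"
```

```text
t: 6.15
tool_pos: [453.8, 96.7, 114.8]
t: 6.48
tool_pos: [452.3, 96.5, 111.2]
orientation: [0.995, 0.102, -0.004, 0.0]
force: [0.0, -0.6, 0.3]
finger_gap: 75.6
finger_force: 0.0
tcp [452.3  96.5 111.1] shift [ 3.   1.2 -3.9] rot [-0.     0.008  0.002] j6 1.45 gap 82.2 F 0.0 [-0.9  0.3  0.1]
0.9582165479660034 shift 1 -5
0.8039062023162842 shift 2 -58
0.4360524117946625 shift 86 -28
[[208 201 200 201 202 202 200 202 201 200 200 201 202 201 202 202 201 203 202 201 200 202 203 203 203 204]
 [191 200 201 199 200 200 203 200 201 201 202 201 200 201 203 202 201 203 202 202 203 202 202 202 204 203]
 [189 200 201 200 200 202 200 200 200 200 202 201 207 185 204 206 204 201 203 202 201 202 203 203 202 202]
 [191 199 200 200 198 201 200 201 200 204 167 100 121 181 144 102 107 193 202 201 201 201 201 202 201 202]
 [190 198 200 199 199 202 199 201 202 155 183 191 193 192 192 191 191 157 181 202 200 202 202 201 201 202]
 [190 201 199 200 199 200 200 202 166 174 192 197 193 156 177 197 190 192 174 177 203 203 202 201 201 201]
 [190 199 200 199 200 200 200 193 167 193 191 111  98  95 103 100 145 192
[... 1795 characters left out ...]
 197 198 197 196 197 197 194 197 199 196 195 197 198 195]
 [147 196 195 196 196 196 194 194 196 196 194 196 193 196 196 196 196 197 198 194 195 196 196 196 196 197]
 [150 202 203 203 203 203 202 203 203 200 202 202 201 202 201 200 202 203 201 202 201 202 203 202 202 202]
 [ 57  65  69  73  76  74  78  78  78  76  80  73  77  75  77  81  75  75  72  75  72  75  69  72  70  69]
 [ 61  71  73  85  75  78  76  73  76  79  80  76  71  71  75  78  75  72  69  79  72  70  74  74  77  81]
 [ 62  70  80  78  73  77  74  71  75  78  75  79  75  76  75  75  77  73  69  67  69  72  75  77  84  92]
 [ 73  70  78  77  73  66  66  69  69  79  81  76  76  74  78  74  77  71  76  68  65  64  80  82  82  86]]
```

The pin dropped back upright into its bore (template match 0.96). The tool pose drifts a few mm, so I watch it at rest.

```bash
for k in 1 2 3 4; do python3 inch.py '[[[85,0,0,0,0,0,0],[85,0,0,0,0,0,0]]]'|head -3; done; python3 -c "
from h import *
for _ in range(8): manip.get_image('wrist');o=manip.get_obs();print(o['tool_pos'].round(2),o['joint_pos'].round(4)[:5])"
```

```text
t: 6.7
tool_pos: [452.7, 96.5, 111.6]
orientation: [0.995, 0.102, -0.003, 0.0]
t: 6.87
tool_pos: [453.1, 96.5, 112.1]
orientation: [0.995, 0.102, -0.003, 0.0]
t: 7.03
tool_pos: [453.2, 96.5, 112.4]
orientation: [0.995, 0.102, -0.003, 0.0]
t: 7.2
tool_pos: [453.2, 96.5, 112.4]
orientation: [0.995, 0.102, -0.002, 0.0]
[453.21  96.56 112.42] [ 8.8000e-02 -5.4400e-02  1.7335e+00 -7.0000e-04  1.4674e+00]
[453.2   96.55 112.43] [ 8.8000e-02 -5.4400e-02  1.7335e+00 -7.0000e-04  1.4675e+00]
[453.22  96.55 112.41] [ 8.8000e-02 -5.4400e-02  1.7335e+00 -8.0000e-04  1.4674e+00]
[453.2   96.56 112.42] [ 8.8000e-02 -5.4400e-02  1.7335e+00 -7.0000e-04  1.4674e+00]
[453.21  96.57 112.43] [ 8.8000e-02 -5.4400e-02  1.7335e+00 -7.0000e-04  1.4674e+00]
[453.19  96.56 112.37] [ 8.8000e-02 -5.4400e-02  1.7335e+00 -7.0000e-04  1.4674e+00]
[453.2   96.58 112.39] [ 8.8000e-02 -5.4400e-02  1.7335e+00 -7.0000e-04  1.4674e+00]
[453.18  96.55 112.39] [ 8.8000e-02 -5.4400e-02  1.7335e+00 -7.0000e-04  1.4674e+00]
```

```bash
cat >> h.py <<'E'
def find(f,tpl='pics/w5',c=(316.3,212),box=(298,182,36,43),roi=(200,80,240,240)):
    a=cv2.imread(tpl+'.png',0);b=cv2.imread(f+'.png',0);x,y,w,h=box;X,Y,W,H=roi
    r=cv2.matchTemplate(b[Y:Y+H,X:X+W],a[y:y+h,x:x+w],cv2.TM_CCOEFF_NORMED);out=[]
    for _ in range(2):
        _,m,_,l=cv2.minMaxLoc(r)
        s=[0,0]
        if 0<l[0]<r.shape[1]-1 and 0<l[1]<r.shape[0]-1:
            p=r[l[1]-1:l[1]+2,l[0]-1:l[0]+2];q=lambda a,b,c:(a-c)/(2*(a-2*b+c)+1e-12)
            s=[q(*p[1]),q(*p[:,1])]
        out.append((round(float(m),3),(c[0]+l[0]+s[0]+X-x,c[1]+l[1]+s[1]+Y-y)));cv2.circle(r,l,10,-1,-1)
    return out
E
python3 -c "
from h import *
snap('wrist','pics/w8');f=find('pics/w8');print(f)
z=manip.get_obs()['tool_pos'][2]
for m,p in f: print(toolpt(p,z-58),atz('pics/w8',p,58))
plan((455.5,95.9,40),.203)"
```

```text
[(0.958, (np.float32(317.349), np.float32(208.33984))), (0.82, (np.float32(317.64508), np.float32(155.80356)))]
[ 2.78  0.9  54.4 ] [455.8339188   96.17172593  58.        ]
[35.94  0.96 54.4 ] [488.34861728 102.86348896  58.        ]
tcp [453.2  96.6 112.4] shift [ 2.5  1.1 72.4] rot [0.    0.005 0.002] j6 1.45 gap 84.9 F 0.0 [-0.3 -0.2  0.8]
```

To row units: 72 mm is 7.2, 2.8 mm is 0.28, 0.005 rad is 0.02.

```bash
python3 inch.py '[[[60,0.28,0.09,2.5,0,0.02,0],[40,0.28,0.09,4.5,0,0.02,0],[40,0.28,0.09,6,0,0.02,0],[40,0.28,0.09,7,0,0.02,0],[40,0.28,0.09,7.2,0,0.02,0]]]'>/dev/null; python3 inch.py '[[[40,0,0,0,0,0,0],[40,0,0,0,0,0,0],[40,0,0,0,0,0,0],[40,0,0,0,0,0,0],[40,0,0,0,0,0,0]]]'|head -5;  python3 inch.py '[[[40,0,0,0,0,0,0],[40,0,0,0,0,0,0],[40,0,0,0,0,0,0],[40,0,0,0,0,0,0],[40,0,0,0,0,0,0]]]'
python3 -c "
from h import *
snap('wrist','pics/w9');plan((455.8,96,40),.203)
b=cv2.imread('pics/w9.png',0);np.set_printoptions(linewidth=250)
print(b[216:300:4,230:406:4])"
```

```text
t: 8.48
tool_pos: [456.4, 96.2, 41.3]
orientation: [0.995, 0.102, 0.001, 0.0]
force: [0.3, -0.1, 0.0]
finger_gap: 39.9
t: 8.9
tool_pos: [455.7, 96.2, 40.4]
orientation: [0.995, 0.102, -0.0, 0.0]
force: [-0.3, 1.2, 0.0]
finger_gap: 40.0
finger_force: 0.0
tcp [455.7  96.2  40.3] shift [0.  0.2 0.3] rot [0.    0.    0.002] j6 1.45 gap 39.8 F 0.0 [ 0.9  0.1 -0.6]
[[ 67  60  66  67  74  68  64  66  65  58  61  63 155 196 197 194 195 196 198 195 198 197 195 197 197 196 195 198 198 198 196 185  74  69  65  77  85  82  76  75  68  69  69  67]
 [ 65  56  66  56  60  59  58  63  62  65  64  65 154 196 196 196 195 194 194 196 197 195 198 196 197 196 196 196 196 197 196 177  68  65  66  69  78  76  75  77  69  67  66  73]
 [ 64  66  67  61  63  55  60  56  66  67  67  62 146 197 194 196 194 195 194 195 194 196 195 195 197 197 198 197 194 195 196 174  57  64  58  64  71  67  75  70  73  67  70  72]
 [ 73  71  71  68  62  61  55  63  66  68  66  64 145 195 193 194 194 195 195 195 195 198 196 196 196 196 195 194 196 196 197 175  61  56  55  66  67  70  80  70  70  60  68  76]
 [ 80  74  71  68  62 
[... 2321 characters left out ...]
1 111 111 109  27  31  23  39  69  65 194 190 191 190 193 192 189 186 189 190 190 189 192 191 192 193 192 194  77  48  28  26  26 109 110 109 114  34  35  28  61]
 [ 30  34  34 111 112 107  24  24  30  31  42  60  69 172 173 173 175 175 178 175 178 180 180 179 178 177 174 176 174 180 184  81  50  27  29  31  25 114 113 114  35  37  41  30]
 [ 36  32  79 112 109 112  24  32  19  34  50  64  68  70  70  66  66  69  75  78  74  82  77  73  69  68  67  76  78  84  78  72  55  28  23  25  27 113 112 112  91  30  37  34]
 [ 34  35 108 104 107 109  22  30  31  34  66  67  70  71  75  65  63  67  79  80  77  86  78  66  63  66  68  72  70  72  74  72  68  22  29  21  21 108 105 106 108  36  19  33]]
```

At a 40 mm opening the pads' front tips are at row 251 with 93 px between them: depth 155, tool z ≈ −14, confirming the tips are 14 mm behind the reported TCP. So descend 15 mm more and close.

To row units: 15 mm is 1.5, 8 mm is 0.8.

```bash
python3 inch.py '[[[40,0,0.02,0.8,0,0,0],[40,0,0.02,1.5,0,0,0],[40,0,0.02,1.5,0,0,0],[40,0,0.02,1.5,0,0,0],[40,0,0.02,1.5,0,0,0]]]'; python3 inch.py '[[[30,0,0,0,0,0,0],[20,0,0,0,0,0,0],[14,0,0,0,0,0,0],[8,0,0,0,0,0,0],[8,0,0,0,0,0,0]]]'; python3 inch.py '[[[8,0,0,0,0,0,0],[8,0,0,0,0,0,0],[8,0,0,0,0,0,0],[8,0,0,0,0,0,0]]]'
```

```text
t: 9.37
tool_pos: [455.6, 95.9, 25.0]
orientation: [0.995, 0.102, -0.0, 0.0]
force: [0.2, 0.5, 0.4]
finger_gap: 39.7
finger_force: 0.0
t: 9.78
tool_pos: [456.1, 96.0, 25.8]
orientation: [0.995, 0.102, 0.0, 0.0]
force: [-0.2, 0.2, 0.8]
finger_gap: 9.8
finger_force: 58.5
t: 10.12
tool_pos: [456.1, 96.0, 25.8]
orientation: [0.995, 0.102, 0.0, 0.0]
force: [-0.1, -0.0, 2.5]
finger_gap: 9.5
finger_force: 58.5
```

To row units: -85 mm is -8.5, -10 mm is -1.

```bash
python3 inch.py '[[[8,0,0,-1,0,0,0],[8,0,0,-3,0,0,0],[8,0,0,-5.5,0,0,0],[8,0,0,-7.5,0,0,0],[8,0,0,-8.5,0,0,0]]]'|head -2; python3 inch.py '[[[8,1.4,-2.6,0,0,0,-0.44],[8,2.8,-5.4,0,0,0,-0.88],[8,4.4,-8.4,0,0,0,-1.32],[8,5.8,-11,0,0,0,-1.72],[8,6.4,-12.1,0,0,0,-2.064]]]'|head -2;for k in 1 2 3; do python3 inch.py '[[[8,0,0,0,0,0,0],[8,0,0,0,0,0,0],[8,0,0,0,0,0,0],[8,0,0,0,0,0,0]]]'>/dev/null;done
python3 -c "
from h import *
snap('wrist','pics/w10');plan((494.3,227.5,111),.7226)
for X in((494.3,227.5,48),(541.6,269.1,48),(517,249.5,82)):print(proj('pics/w10',X))
b=cv2.imread('pics/w10.png',0);np.set_printoptions(linewidth=300)
print(b[180:270:3,270:366:3])"
```

```text
t: 10.53
tool_pos: [457.2, 96.1, 113.6]
t: 10.95
tool_pos: [493.9, 230.6, 109.8]
tcp [493.8 227.5 110.3] shift [ 0.3  0.3 -0.7] rot [ 0.     0.    -0.002] j6 1.18 gap 9.7 F 58.7 [ 0.4 -0.5 -0.6]
[316.3 208.2]
[316.5 108.1]
[313.9 175.8]
[[219 214 224 221 220 220 219 219 175 194 195 192 153  88  86  91  87 196 196 193 190 218 223 221 221 217 218 223 221 223 221 225]
 [216 224 221 221 221 223 220 219 207 190 194 192 193 194  88 113 194 194 192 190 191 224 221 220 218 215 221 220 221 220 227  76]
 [221 223 220 221 220 218 220 216 220 196 192 190 194 199 193 189 195 194 189 189 225 224 221 220 216 222 223 221 208 218 123  61]
 [207 223 219 221 220 218 217 217 219  45 186 191 198 194 191 194 196 191 191 169  55 223 220 215 220 224 220 221 221 184  57  60]
 [ 64 119 224 219 217 218 218 222  94  69 117 125 186 188 191 195 190 181 116 113  64 175 217 219 224 218 221 226 209  66  60  64]
 [ 64  69  72 235 219 216 218 219  74 119 114 119 117 115 108 113 113 115 116 114 117  47 222 223 219 218 217 234  61  59  57  62]
 [ 66  73  74  72 157 226 221  89 118 115 117 117 116 116 109 113 115 112 116
[... 2367 characters left out ...]
106 104 105  74  67  64  64  66  64  67  64]
 [ 69  76  74  74  77  76 106 107 105 106  16 113 153  92  90  96  94 110 188  29  87 104 104 104  81  70  66  62  67  65  71  68]
 [ 75  79  74  73  75  67 103 104 104 104  23  50  96  95  95  93  98  98  97  27  78 104 105 105  94  69  68  66  68  67  74  68]
 [ 89  78  35  32  32  34 104  99 104 112  17  54  91  94  94  96  98  98 102  30  75 103 103 105  91  24  29  24  61  72  75  71]
 [ 80  28  24  33  29  57 104 108 101  96  31  64  94  90  96  95  99  99 108  32  58 103 102 104  94  34  32  35  30  63  63  61]
 [ 36  32  21  25  38  71 103 100 105  98  20  69  95  89  94  93  96 100 108  22  54 106 107 105 105  26  24  29  40  25  68  67]]
```

```bash
python3 -c "
from h import *
c=cv2.imread('pics/w10.png').astype(int);b=cv2.imread('pics/w10.png',0).astype(int)
m=((abs(b-115)<=11)).astype(np.uint8)
# hole: fill from center
hole=(1-m)[195:222,298:330].astype(np.uint8)
n,l,s,ce=cv2.connectedComponentsWithStats(hole,connectivity=4)
for k in range(1,n):
  if s[k][4]>60: print('hole',s[k],ce[k]+[298,195])
d=(c[:,:,1]-c[:,:,2])
np.set_printoptions(linewidth=300)
print(d[224:262:2,290:346:2])
print(b[246:262:1,300:334:1])
"
```

```text
hole [  6   4  19  19 275] [313.21090909 208.15636364]
[[38 42 34 37 20  4  6  6  3  5  5  5  3  6  3  5  5  4  6 17 39 39 37 41 38 40 42 43]
 [37 35 35 32 33 30  7  2  4  5  3  4  5  5  4  8  4  5  4 40 34 40 39 35 33 38 42 46]
 [32 33 30 30 31 31 34 30  8  4  3  3  6  4  3 13 19 38 38 41 40 38 28 33 38 35 39 37]
 [27 26 21 25 24 25 27 32 36 35 34 30 26 26 27 29 33 29 37 41 42 33 31 31 38 34 34 38]
 [23 25 28 24 28 27 37 38 36 44 35 34 25 25 21 29 29 26 29 36 31 36 31 35 40 39 35 36]
 [26 24 28 27 31 36 45 42 36 36 36 32 27 26 21 26 24 26 26 24 29 26 37 37 39 37 35 39]
 [29 29 30 29 33 39 37 31 33 39 38 32 31 29 27 22 25 28 26 22 25 30 33 36 37 40 38 43]
 [29 30 28 30 36 35 35 40 42 37 38 39 30 31 27 24 22 25 26 25 27 35 40 39 36 37 42 45]
 [32 34 34 33 33 41 40 43 41 40 29 11  0  5 20 26 18 24 25 32 35 36 35 37 36 39 41 42]
 [36 34 33 32 32 32 38 44 43 13  0  4  2  6  0  2 25 22 27 37 40 37 35 41 34 34 39 41]
 [31 34 36 34 31 34 37 39 14  0  1  2  1  3  3  3  5 28 29 30 37 38 33 36 38 34 39 36]
 [31 34 35 36 30 26 38  2  4  1  5  4  5  0  3  3  4  3 33 33 32 32 30 32 31 36 33 37]
 
[... 2133 characters left out ...]
101]
 [ 27  27  24  92 124  89  91  94  96  94  96  90  90  97  94  95  96  98  99  97  98  98 101 102 108  90  30  28  25  48  85 109 106 100]
 [ 23  31  31  50  83  90  96  95  95  95  95  92  95  97  95  93  94  98  98 100 102  98 104 104  97  70  23  27  28  32  78 108 103 104]
 [ 25  20  29  56  84  91  93  89  93  90  95  92  91  90  94  93  97  98  95  99  99 101 101 106 100  71  22  20  34  30  83 111 105 104]
 [ 11  32  29  56  88  95  94  92  94  94  93  96  93  90  94  95  95 100  99 100  97  98 101 104 100  75   4  19  32  25  73 108 104 108]
 [ 17  27  32  54  85  96  91  97  93  94  92  90  94  92  94  96  94  96  98 100 100  98 101 104 102  68  11  30  26  24  75 107 102 103]]
```

Numerically: eye hole centre (313.2,208.2), 19 px across; held pin's axis at column 314.2, its collar/shank arcs consistent with tool x ≈ −1.0. So correct by about (+1.3, −0.5) and descend to just above the eye.

To row units: 1.3 mm is 0.13, -0.5 mm is -0.05.

```bash
python3 inch.py '[[[8,0.13,-0.05,1.5,0,0,0],[8,0.13,-0.05,3,0,0,0],[8,0.13,-0.05,4,0,0,0],[8,0.13,-0.05,4.4,0,0,0],[8,0.13,-0.05,4.4,0,0,0]]]' >/dev/null; for k in 1 2 ; do python3 inch.py '[[[8,0,0,0,0,0,0],[8,0,0,0,0,0,0],[8,0,0,0,0,0,0],[8,0,0,0,0,0,0],[8,0,0,0,0,0,0]]]'>/dev/null;done
python3 -c "
from h import *
snap('wrist','pics/w11');plan((494.45,228.74,66),.7226)
b=cv2.imread('pics/w11.png',0);np.set_printoptions(linewidth=300)
print(b[196:262:2,282:348:2])"
```

```text
tcp [494.5 228.7  66.3] shift [ 0.  -0.1  0.3] rot [ 0.     0.    -0.002] j6 1.18 gap 9.7 F 58.7 [ 0.4  0.7 -0. ]
[[218 196 110 ... 113 205 218]
 [218 222  91 ... 178 220 220]
 [217 221 212 ... 223 218 220]
 ...
 [ 72  68  77 ...  78  65  64]
 [ 74  78  87 ...  92  67  73]
 [ 50  52  85 ...  90  47  47]]
```

```bash
python3 -c "
from h import *
import sys
b=cv2.imread('pics/w11.png',0);np.set_printoptions(linewidth=300,threshold=sys.maxsize)
print(b[204:258:2,274:356:2])"
```

```text
[[216 217 218 218 220 217 216 175 177 186 190 192 191 191 192 152  78  81  76  76  78  80  78  79  73 198 192 189 188 190 192 196 191 202 221 220 220 220 219 217 215]
 [217 217 218 218 217 216 216 181 179 187 190 192 192 191 195  70  77  77  83  76  77  84  82  82  78 147 189 189 189 189 192 193 186 207 222 220 218 218 217 215 216]
 [217 216 217 218 216 214 217 190 178 188 188 191 192 190 182  70  75  79  83  82  74  75  77  82  79 130 189 190 190 193 193 189 187 212 220 218 216 217 216 213 215]
 [217 218 219 219 215 218 217 195 172 192 192 191 190 192 188 101  77  80  73  81  81  76  79  79  75 144 191 190 193 194 191 190 183 218 219 217 217 215 215 215 218]
 [218 217 216 215 217 216 216 203 171 189 189 189 191 192 193 109  73  80  81  75  80  77  75  76  75 155 191 193 194 191 189 188 190 220 217 216 215 214 214 218 220]
 [219 217 216 218 216 215 214 209 176 189 191 189 193 191 189 181  85  73  72  77  76  79  75  79 113 192 190 194 191 189 189 187 191 218 218 218 214 213 217 221 221]
 [218 216 217 217 216 214 213 213 175 186 190 192 192 186 189 192 175  95  73  75  74  72  78  97 
[... 2709 characters left out ...]
04  56  56  61  54  58  49  60]
 [ 67  67  67  65  65  61  62  97 103 103 101  98 107  16  14 200 192 189 189 191 192 192 190 189 191 198  19  18 104 102 104 101 104 103  61  60  57  58  58  56  62]
 [ 69  70  71  59  57  61  61 104 102 102 103 100 101  16  26 198 191 192 194 197 172 197 195 191 191 196  18  24  94  99 104 104 104 102  61  63  60  65  59  58  61]
 [ 67  72  69  68  63  63  67 102 100 103 102  96 100  25  18 199 189 127  82  86  94  86  90 101 193 196  11  28  82 104  99 104 104 106  71  62  64  58  63  62  60]
 [ 69  69  66  65  72  68  77 105 103 100 102 105  97  13  21 171  84  89  91  91  91  96  93  96  95 156  19  17  88  99 103  99 100 102  78  65  64  66  63  63  64]]
```

Eye hole now centred at about (314.4,240.3) → tool x −1.0, the same as the pin's axis (314.4, x −1.0). Insert.

To row units: 5 mm is 0.5, 12 mm is 1.2.

```bash
python3 inch.py '[[[8,0,0,0.5,0,0,0],[8,0,0,0.9,0,0,0],[8,0,0,1.2,0,0,0],[8,0,0,1.2,0,0,0],[8,0,0,1.2,0,0,0]]]'|head -5; python3 inch.py '[[[8,0,0,0.3,0,0,0],[8,0,0,0.6,0,0,0],[8,0,0,0.8,0,0,0],[8,0,0,0.8,0,0,0],[8,0,0,0.8,0,0,0]]]'|head -5;python3 inch.py '[[[8,0,0,0,0,0,0],[8,0,0,0,0,0,0],[8,0,0,0,0,0,0],[8,0,0,0,0,0,0],[8,0,0,0,0,0,0]]]'|head -5
```

```text
t: 13.72
tool_pos: [494.1, 228.6, 53.7]
orientation: [0.936, 0.353, -0.001, 0.0]
force: [-0.8, -0.2, 0.5]
finger_gap: 9.6
t: 14.13
tool_pos: [494.3, 228.7, 46.0]
orientation: [0.936, 0.353, -0.0, 0.0]
force: [-0.6, 0.3, 0.1]
finger_gap: 9.4
t: 14.55
tool_pos: [494.5, 228.7, 46.4]
orientation: [0.936, 0.353, -0.0, 0.0]
force: [-0.7, -1.5, -0.9]
finger_gap: 9.6
```

```bash
python3 inch.py '[[[8,0,0,0.1,0,0,0],[14,0,0,0.1,0,0,0],[20,0,0,0.1,0,0,0],[30,0,0,0.1,0,0,0],[40,0,0,0.1,0,0,0]]]'|head -5; python3 inch.py '[[[40,0,0,-0.5,0,0,0],[40,0,0,-1.5,0,0,0],[40,0,0,-3.5,0,0,0],[40,0,0,-5.5,0,0,0],[40,0,0,-6.5,0,0,0]]]'|head -5;for k in 1 2 ; do python3 inch.py '[[[40,0,0,0,0,0,0],[40,0,0,0,0,0,0],[40,0,0,0,0,0,0],[40,0,0,0,0,0,0],[40,0,0,0,0,0,0]]]'>/dev/null;done
python3 -c "
from h import *
import sys
snap('wrist','pics/w12');plan((490.5,103,111),.203)
for X in((494.5,228.7,78),(494.5,228.7,52),(517,249.5,82)):print(proj('pics/w12',X))
b=cv2.imread('pics/w12.png',0);np.set_printoptions(linewidth=300,threshold=sys.maxsize)
print(b[160:250:3,280:352:2])"
```

```text
t: 14.97
tool_pos: [494.8, 228.8, 45.6]
orientation: [0.936, 0.353, 0.0, 0.0]
force: [0.3, -0.6, 0.3]
finger_gap: 39.5
t: 15.38
tool_pos: [496.1, 229.3, 114.3]
orientation: [0.936, 0.353, 0.003, 0.0]
force: [0.0, 0.5, 0.6]
finger_gap: 39.7
tcp [494.5 228.7 110.4] shift [-86.   91.8  -0.6] rot [0.    0.    0.518] j6 1.18 gap 40.1 F 0.0 [ 0.8 -0.4  0.3]
[316.1 228.3]
[315.9 211.1]
[314.8 178.2]
[[220 220 223 216 100 118 115 113  96  91  92 112 190 187 187 190 194 194 193 197 191 195 188 118 109 112 119 132 121 117 114 223 221 223 222 223]
 [221 223 222 210  98 117 114 120  89 102 191 186 189 192 195 196 195 195 194 192 191 193 193 199 184 103 120 137 116 121 134 224 223 223 222 221]
 [222 221 218 221  91 117 114 113 153 187 188 194 190 193 195 193 194 196 191 193 193 196 198 197 196 195 144 123 120 115 132 225 224 221 223 223]
 [220 217 219 225 202 116 115 111 188 188 193 192 193 194 194 197 202 175 200 196 192 196 196 192 192 192 181 113 116 112 214 224 221 223 224 224]
 [215 218 222 222 223 132 113 153 182 194 193 194 196 195 138  92  92  93  92  90 157 199 194 192 191 192 198 140 11
[... 3006 characters left out ...]
78  79  75  75  68  82 175 192 191 196 197 195 197 129  79  83  79  80  80  72  76  67  68  65  66  71  66  65]
 [ 80  79  79  77  78  72  75  77  71  72  68  69  60  66  58  63  73 112 100  78  76  82  79  84  85  84  73  73  64  69  67  64  64  59  64  67]
 [ 91  84  85  79  77  75  75  70  70  71  70  66  59  65  61  64  69  75  75  81  86  90  85  81  78  76  68  70  67  66  69  63  68  59  60  60]
 [ 88  87  79  74  73  66  65  69  65  75  72  64  58  62  63  67  66  65  68  70  78  87  93  82  78  73  73  66  61  66  66  61  71  67  59  63]
 [ 89  85  83  77  74  77  74  67  68  67  73  62  72  64  61  61  68  65  71  70  72  79  83  75  73  67  68  70  70  70  68  64  64  67  62  62]]
```

Pin 1's top disc is at about (314.5,228), just where a seated pin at z 78 should be. Fetch the middle pin.

```bash
python3 inch.py '[[[40,-2,2.2,0,0,0,0.44],[40,-4.2,4.5,0,0,0,0.88],[40,-6.3,6.8,0,0,0,1.32],[40,-8,8.6,0,0,0,1.72],[40,-8.55,9.23,0,0,0,2.072]]]'|head -2; python3 inch.py '[[[40,0,0,1,0,0,0],[40,0,0,3,0,0,0],[40,0,0,4.5,0,0,0],[40,0,0,5.4,0,0,0],[40,0,0,5.5,0,0,0]]]'|head -2;for k in 1 2 ; do python3 inch.py '[[[40,0,0,0,0,0,0],[40,0,0,0,0,0,0],[40,0,0,0,0,0,0],[40,0,0,0,0,0,0],[40,0,0,0,0,0,0]]]'>/dev/null;done
python3 -c "
from h import *
import sys
snap('wrist','pics/w13');plan((491.1,103.1,25.5),.203)
print(proj('pics/w13',(491.1,103.4,58)),proj('pics/w13',(491.1,103.4,32)),proj('pics/w13',(526,110.4,68)))
b=cv2.imread('pics/w13.png',0);np.set_printoptions(linewidth=300,threshold=sys.maxsize)
print(b[216:282:3,280:350:2])"
```

```text
t: 16.68
tool_pos: [491.0, 99.9, 110.5]
t: 17.1
tool_pos: [489.2, 103.4, 52.4]
tcp [491.1 102.9  55.3] shift [-0.  -0.2 29.8] rot [ 0.  0. -0.] j6 1.46 gap 39.6 F 0.0 [0.3 0.1 0.4]
[315.4 258.1] [315.2 234.2] [316.1 193.7]
[[145 196 195 196 194 196 196 197 196 197 196 196 195 195 197 198 197 197 196 196 196 194 196 195 196 197 197 196 196 197 196 195 196 198 198]
 [146 197 194 194 196 196 197 194 195 195 193 194 195 199 203 153 121 102 103 116 153 180 201 196 198 197 196 195 195 195 195 196 195 196 197]
 [148 194 193 194 195 194 194 194 196 195 194 178 187  84 147 184 189 189 191 191 188 152 105 179 197 195 196 196 196 196 197 195 197 197 198]
 [120 195 194 194 194 195 196 197 194 195 198 105 140 192 191 192 193 194 195 192 194 190 191 169 127 201 195 196 196 195 196 196 195 196 198]
 [124 197 193 192 193 194 194 194 193 193 178 191 190 189 182  91  91  98 100 100 105 165 191 186 189 169 195 195 195 194 195 193 195 195 198]
 [124 194 194 196 193 196 194 192 195 199 146 186 190 109  87  92  99  98  98 103 106 105 127 188 186 163 196 196 196 196 196 195 194 194 193]
 [102 196 194 195 1
[... 1569 characters left out ...]
91 190 191 192 192 192 191 191 190 193 187 178 187 189 189 190 191 190 185 189 193 191 193 192 193 193 192 194 193 191 195 167]
 [ 62 160 193 189 191 193 192 191 189 193 191 191 190 193 192 191 191 186 185 188 192 192 192 192 192 192 193 192 191 191 191 193 192 193 161]
 [ 65 160 194 192 192 192 190 191 190 193 190 191 193 192 192 191 191 191 191 192 190 190 188 192 192 191 191 190 192 192 191 192 190 192 159]
 [ 69 158 191 191 191 191 190 189 192 190 191 192 191 192 189 191 191 191 191 190 190 192 191 191 192 191 193 193 190 190 191 190 191 193 132]
 [ 68 140 193 193 191 192 192 192 191 192 191 192 191 191 191 190 178 178 177 181 188 193 192 190 191 192 192 190 189 190 191 191 190 194 133]]
```

```bash
python3 inch.py '[[[40,0.03,0.07,1,0,0,0],[40,0.03,0.07,2,0,0,0],[40,0.03,0.07,2.7,0,0,0],[40,0.03,0.07,3,0,0,0],[40,0.03,0.07,3,0,0,0]]]'|head -2; python3 inch.py '[[[40,0,0,0,0,0,0],[40,0,0,0,0,0,0],[40,0,0,0,0,0,0],[40,0,0,0,0,0,0],[40,0,0,0,0,0,0]]]'|head -5; python3 inch.py '[[[30,0,0,0,0,0,0],[20,0,0,0,0,0,0],[14,0,0,0,0,0,0],[8,0,0,0,0,0,0],[8,0,0,0,0,0,0]]]'>/dev/null; python3 inch.py '[[[8,0,0,0,0,0,0],[8,0,0,0,0,0,0],[8,0,0,0,0,0,0],[8,0,0,0,0,0,0]]]'
```

```text
t: 18.4
tool_pos: [490.3, 102.1, 23.4]
t: 18.82
tool_pos: [491.9, 102.3, 25.8]
orientation: [0.995, 0.101, 0.0, 0.0]
force: [0.1, -0.7, 0.4]
finger_gap: 40.3
t: 19.57
tool_pos: [491.8, 102.3, 25.6]
orientation: [0.995, 0.101, 0.0, 0.0]
force: [-0.8, 0.3, 1.5]
finger_gap: 10.0
finger_force: 58.5
```

Units first: shifts go in cm and turns go in units of 0.25 rad. So -85 mm is -8.5, -10 mm is -1.

```bash
python3 inch.py '[[[8,0,0,-1,0,0,0],[8,0,0,-3,0,0,0],[8,0,0,-5.5,0,0,0],[8,0,0,-7.5,0,0,0],[8,0,0,-8.5,0,0,0]]]'|head -2; python3 inch.py '[[[8,1.8,-3.4,0,0,0,-0.44],[8,3.6,-6.8,0,0,0,-0.88],[8,5.4,-10.2,0,0,0,-1.32],[8,7.2,-13.6,0,0,0,-1.72],[8,8.3,-15.5,0,0,0,-2.072]]]'|head -2;for k in 1 2 3; do python3 inch.py '[[[8,0,0,0,0,0,0],[8,0,0,0,0,0,0],[8,0,0,0,0,0,0],[8,0,0,0,0,0,0]]]'>/dev/null;done
python3 -c "
from h import *
import sys
snap('wrist','pics/w14');plan((542,270.6,66),.7226)
b=cv2.imread('pics/w14.png',0);np.set_printoptions(linewidth=300,threshold=sys.maxsize)
print(proj('pics/w14',(541.6,269.1,48)))
print(b[184:262:2,276:350:2])"
```

```text
t: 19.98
tool_pos: [493.0, 102.5, 113.8]
t: 20.4
tool_pos: [541.6, 274.4, 109.7]
tcp [541.7 270.9 110.3] shift [ 0.   0.4 44.3] rot [ 0.     0.    -0.002] j6 1.22 gap 9.7 F 58.7 [-0.4 -0.3 -0.8]
[317.8 210.5]
[[219 222 224 222 220 222 225 225 225 224 224 227 226 216  69  49  43  50  58  60  58  54  57  50  65 206 228 224 227 228 224 223 224 227 227 226 228]
 [224 220 222 223 223 221 221 224 225 225 225 228 215  57  55  53  56  54  62  71  65  59  60  60  56  49 161 232 225 226 227 226 223 223 228 228 227]
 [223 222 221 222 223 223 222 222 224 226 232 145  48  54  61  71 101 113 119 118 122 117 106  90  74  59  53 101 237 226 225 228 227 224 224 225 227]
 [224 224 222 222 221 221 223 225 228 203  91  49  52  79 117 122 118 120 115 118 120 119 121 119 123 102  64  61  76 161 231 226 226 228 225 223 225]
 [224 223 224 224 223 220 224 189 117 108  50  56 104 121 123 120 119 120 119 117 120 120 116 117 121 118 110  74  58 107 124 187 229 226 229 227 223]
 [227 225 224 226 226 229 167 114 115  75  57 110 119 120 120 122 121 123 114 117 119 117 117 118 118 119 116 118  86  74 134 124 124 18
[... 4298 characters left out ...]
19 206 197 198 198 200 199 200 199 198 196 204  17  23 102 108 107 109 109 102 234 226 227 228]
 [228 224 225 226 224 219 101 108 107 106 108 100  27  23 207 202 205 153 112  89 107 153 203 200 201  19  22  92 106 110 108 108 102 206 226 227 228]
 [225 225 227 226 222 211 105 108 111 110 108  99  18  27 187 158  93  96  94  92  99  99  97 154 194  15  30  95 110 107 109 108 102 209 229 226 225]
 [228 229 228 222 222 216 106 109 105 108 108  95  34  28 108  95  96  91 101  97 103 101 101 103 125  14  18  82 110 108 106 107 105 192 230 227 228]
 [140 148 144 143 149 151 107 105 105 106 110  94  25  28  90  97 101  99  93  93  99 100 101 104 108  22  29  75 107 107 107 108 106 103 145 148 145]]
```

Eye A hole centre (314.6,208.3); the held pin sits at column 314, tool x ≈ −1.5. Correct (+1.8, +0.35) and descend.

To row units: 44 mm is 4.4, 1.8 mm is 0.18.

```bash
python3 inch.py '[[[8,0.18,0.035,1.5,0,0,0],[8,0.18,0.035,3,0,0,0],[8,0.18,0.035,4,0,0,0],[8,0.18,0.035,4.4,0,0,0],[8,0.18,0.035,4.4,0,0,0]]]' >/dev/null; for k in 1 2 ; do python3 inch.py '[[[8,0,0,0,0,0,0],[8,0,0,0,0,0,0],[8,0,0,0,0,0,0],[8,0,0,0,0,0,0],[8,0,0,0,0,0,0]]]'>/dev/null;done
python3 -c "
from h import *
import sys
snap('wrist','pics/w15');plan((543.3,271.8,66),.7226)
b=cv2.imread('pics/w15.png',0);np.set_printoptions(linewidth=300,threshold=sys.maxsize)
print(b[228:260:2,284:346:2])"
```

```text
tcp [543.2 271.8  66.3] shift [ 0.1 -0.   0.3] rot [ 0.     0.    -0.002] j6 1.22 gap 9.8 F 58.6 [-0.2  0.8  0.5]
[[122 106  48  87 124 116 120 121 114 122 119 121 121 117 115 117 118 117 119 116 120 120 119 119 114 117 113  68  74 133 129]
 [120  87  50 117 118 119 119 120 117 118 120 118 121 117 111 116 118 118 118 121 117 117 118 119 119 118 119  99  53 138 129]
 [147 120  81 121 118 118 117 120 119 118 120 120 116 109 162 173 139 110 116 117 118 118 119 118 114 119 120 111  63 147 146]
 [232  89 112 119 115 120 120 118 118 120 116 129 232 230 230 231 231 229 190 113 119 116 118 118 117 116 119 119  99 194 234]
 [227  71 122 116 117 118 119 117 118 122 147 230 227 228 229 230 227 224 228 221 113 117 116 117 116 117 117 116 117 187 228]
 [232  83 122 117 117 121 120 118 119 120 115 232 228 229 230 229 224 226 230 216  98 117 119 118 117 119 122 118 118 186 227]
 [236  83 120 122 114 120 118 118 119 114  55 120 238 235 237 187 236 236 222  42  67 119 118 118 118 121 117 118 114 193 226]
 [233  84 120 120 118 122 115 119 118 108  61  60  65  95  89  94  87  90  62  45  59 122 119 115
[... 346 characters left out ...]
203 193 145 106 102 108 113 122 117 115 121 121 117 116 212 225]
 [229 234 101 106 108 109 108 112  26  22 180 203 199 197 198 195 197 198 197 201 190   7  12 111 104 109 109 106 121 228 225]
 [228 227  97 107 110 109 108 105  24  15 205 199 197 198 199 199 200 198 199 199 202  10  22 104 109 107 104 108 105 228 226]
 [226 217  99 107 110 107 110  96  32  19 204 200 204 150 106  86 104 165 203 200 202  15  28  89 111 105 107 110 101 207 227]
 [219 212 101 106 107 105 106  99  23  19 186 153  94  90  94  95  99  99  97 151 193  10  30  85 103 111 109 105 102 209 227]
 [224 214 107 106 107 107 106  95  32  26 103  95 100  95  95  98 100 100 100 100 123  20  23  86 110 107 108 106 109 193 230]]
```

To row units: 9 mm is 0.9, 5 mm is 0.5.

```bash
python3 inch.py '[[[8,-0.03,0,0.5,0,0,0],[8,-0.03,0,0.9,0,0,0],[8,-0.03,0,1.2,0,0,0],[8,-0.03,0,1.2,0,0,0],[8,-0.03,0,1.2,0,0,0]]]'|head -5; python3 inch.py '[[[8,0,0,0.3,0,0,0],[8,0,0,0.6,0,0,0],[8,0,0,0.8,0,0,0],[8,0,0,0.8,0,0,0],[8,0,0,0.8,0,0,0]]]'|head -5;python3 inch.py '[[[8,0,0,0,0,0,0],[8,0,0,0,0,0,0],[8,0,0,0,0,0,0],[8,0,0,0,0,0,0],[8,0,0,0,0,0,0]]]'|head -5
```

```text
t: 23.17
tool_pos: [542.7, 271.4, 53.6]
orientation: [0.936, 0.353, -0.001, 0.0]
force: [-0.8, -0.0, -1.3]
finger_gap: 9.7
t: 23.58
tool_pos: [542.7, 271.3, 45.9]
orientation: [0.936, 0.353, -0.001, 0.0]
force: [-0.7, -0.9, -0.8]
finger_gap: 9.3
t: 24.0
tool_pos: [543.0, 271.5, 46.3]
orientation: [0.936, 0.353, -0.0, 0.0]
force: [-1.3, 0.2, -1.0]
finger_gap: 9.6
```

```bash
python3 inch.py '[[[8,0,0,0.1,0,0,0],[14,0,0,0.1,0,0,0],[20,0,0,0.1,0,0,0],[30,0,0,0.1,0,0,0],[40,0,0,0.1,0,0,0]]]'|head -5; python3 inch.py '[[[40,0,0,-0.5,0,0,0],[40,0,0,-1.5,0,0,0],[40,0,0,-3.5,0,0,0],[40,0,0,-5.5,0,0,0],[40,0,0,-6.5,0,0,0]]]'|head -5; python3 inch.py '[[[50,-1.5,0,0,0,0,0],[50,-3,0,0,0,0,0],[50,-3.36,0,0,0,0,0],[50,-3.36,0,0,0,0,0],[50,-3.36,0,0,0,0,0]]]'>/dev/null;for k in 1 2 ; do python3 inch.py '[[[50,0,0,0,0,0,0],[50,0,0,0,0,0,0],[50,0,0,0,0,0,0],[50,0,0,0,0,0,0],[50,0,0,0,0,0,0]]]'>/dev/null;done
python3 -c "
from h import *
import sys
snap('wrist','pics/w16');plan((517.8,249.3,42),.7227)
for n,X in(('B',(493.75,228.04,78)),('A',(541.9,270.5,78)),('hub',(517.8,249.3,82))):print(n,proj('pics/w16',X))
f=find('pics/w16','pics/w12',(314.5,228),(302,200,26,37),(280,60,80,260));print(f)
b=cv2.imread('pics/w16.png',0);np.set_printoptions(linewidth=300,threshold=sys.maxsize)
print(b[130:300:5,284:346:3])"
```

```text
t: 24.42
tool_pos: [543.5, 271.8, 45.7]
orientation: [0.936, 0.353, 0.001, 0.0]
force: [-0.3, 0.5, -0.1]
finger_gap: 39.7
t: 24.83
tool_pos: [544.6, 272.2, 114.5]
orientation: [0.936, 0.353, 0.003, 0.0]
force: [1.4, 0.6, -0.3]
finger_gap: 39.8
tcp [517.8 249.4 110.4] shift [-0.1  0.1 68.4] rot [ 0.     0.    -0.002] j6 1.2 gap 50.0 F 0.0 [-0.3  0.4 -0.5]
B [316.2 277.6]
A [316.2 173.5]
hub [316.2 231.4]
[(0.779, (np.float32(314.6538), np.float32(272.29388))), (0.703, (np.float32(314.3252), np.float32(174.52554)))]
[[224 221 225 223 220 220 222 225 219 225 223 225 226 221 223 225 223 227 204  66  76]
 [220 224 222 221 224 226 155  42  51  55  84  65  51  48 203 222 223 224 223 226 223]
 [220 222 222 222 156  69 116 119 118 116 120 116 113 120 117  61 165 223 223 224 223]
 [222 218 220 140 120 117 116 119 123  98  93 101 115 118 118 114 122 180 223 223 222]
 [220 214  99 119 117 120 111 194 195 201 202 200 195 200 108 113 118 109 125 217 225]
 [110 116  93 116 119 114 195 184  89  96  95 100 100 175 194 110 117 117 105 128 127]
 [217 224 122 120 115 141 196  85 123 144  94 130 159 106 
[... 1678 characters left out ...]
61]
 [ 75  68  66  65 122 118 130 181  97  94 100  96 102 112 178 114 118  71  66  62  57]
 [ 69  73  82  76  82 118 119 102 170 106  89  93 180 109 117 118  86  77  72  73  66]
 [ 74  78  80  84  82  76  75 102 183 196 193 193 195 136  77  84  73  72  63  70  68]
 [ 83  83  73  71  71  71  65 163 193 192 191 192 195 196  76  78  72  68  68  65  62]
 [ 88  83  76  73  68  69  73  91 195 192 196 195 197 163  75  77  71  73  68  69  69]
 [ 82  79  81  72  73  74  69  75  84  77  65  74  73  72  66  66  71  66  71  76  70]
 [ 77  73  74  74  71  69  71  72  74  73  78  72  73  73  68  66  66  65  68  68  70]
 [ 77  81  73  72  72  66  71  74  75  78  68  68  68  76  67  68  68  67  65  63  68]]
```

Both pin tops appear at their predicted seated rows (A ≈172, B ≈275) and the hub hole at (314,230). Grip the hub.

To row units: 68 mm is 6.8, 64 mm is 6.4.

```bash
python3 inch.py '[[[50,0,0,1.5,0,0,0],[50,0,0,3.5,0,0,0],[50,0,0,5.2,0,0,0],[50,0,0,6.4,0,0,0],[50,0,0,6.8,0,0,0]]]'|head -2; python3 inch.py '[[[50,0,0,0,0,0,0],[50,0,0,0,0,0,0],[50,0,0,0,0,0,0],[50,0,0,0,0,0,0],[50,0,0,0,0,0,0]]]'>/dev/null; python3 inch.py '[[[50,0,0,0,0,0,0],[50,0,0,0,0,0,0],[50,0,0,0,0,0,0],[50,0,0,0,0,0,0],[50,0,0,0,0,0,0]]]'|head -5; python3 inch.py '[[[40,0,0,0,0,0,0],[30,0,0,0,0,0,0],[24,0,0,0,0,0,0],[16,0,0,0,0,0,0],[16,0,0,0,0,0,0]]]'>/dev/null; python3 inch.py '[[[16,0,0,0,0,0,0],[16,0,0,0,0,0,0],[16,0,0,0,0,0,0],[16,0,0,0,0,0,0]]]'
```

```text
t: 26.55
tool_pos: [516.2, 248.8, 39.7]
t: 27.38
tool_pos: [517.8, 249.4, 42.3]
orientation: [0.936, 0.353, -0.0, 0.0]
force: [-0.5, -0.2, -0.5]
finger_gap: 50.3
t: 28.13
tool_pos: [518.0, 249.4, 42.5]
orientation: [0.936, 0.353, 0.0, 0.0]
force: [0.5, -0.4, 1.8]
finger_gap: 20.6
finger_force: 59.1
```

To row units: -30 mm is -3, -15 mm is -1.5.

```bash
python3 inch.py '[[[16,0,0,-0.5,0,0,0],[16,0,0,-1.5,0,0,0],[16,0,0,-3,0,0,0],[16,0,0,-5,0,0,0],[16,0,0,-7.5,0,0,0]]]'|tail -5; python3 inch.py '[[[16,0,0,-2.5,0,0,0],[16,0,0,-5,0,0,0],[16,0,0,-7.5,0,0,0],[16,0,0,-10,0,0,0],[16,0,0,-11.5,0,0,0]]]'|head -2; python3 inch.py '[[[16,0,0,0,0,0,0.24],[16,0,0,0,0,0,0.56],[16,0,0,0,0,0,0.88],[16,0,0,0,0,0,1.2],[16,0,0,0,0,0,1.44]]]'>/dev/null; python3 inch.py '[[[16,0,0,0,0,0,0.28],[16,0,0,0,0,0,0.6],[16,0,0,0,0,0,0.88],[16,0,0,0,0,0,1.12],[16,0,0,0,0,0,1.212]]]'; python3 -c "
from h import *
plan((494.3,-291.5,232),.06)"
```

```text
tool_pos: [515.9, 248.7, 115.9]
orientation: [0.936, 0.353, -0.003, 0.0]
force: [0.2, -0.0, -4.1]
finger_gap: 20.3
finger_force: 59.1
t: 28.97
tool_pos: [518.0, 249.6, 235.9]
t: 29.8
tool_pos: [517.2, 249.2, 232.1]
orientation: [1.0, 0.028, -0.001, 0.0]
force: [0.7, -1.0, -3.9]
finger_gap: 20.2
finger_force: 59.1
tcp [517.2 249.2 232.1] shift [-5.310e+01  5.386e+02  5.000e-01] rot [ 0.001  0.002 -0.004] j6 1.87 gap 20.2 F 59.1 [ 0.7 -1.  -3.9]
```

```bash
for k in 1 2 3 4; do python3 inch.py '[[[16,-0.23,2.5,0,0,0,0],[16,-0.5,5.3,0,0,0,0],[16,-0.8,8.3,0,0,0,0],[16,-1.1,11.3,0,0,0,0],[16,-1.33,13.46,0,0,0,0]]]'|head -2; done; for k in 1 2; do python3 inch.py '[[[16,0,0,0,0,0,0],[16,0,0,0,0,0,0],[16,0,0,0,0,0,0],[16,0,0,0,0,0,0],[16,0,0,0,0,0,0]]]'|tail -5;done
python3 -c "
from h import *
from scipy.optimize import least_squares
a,b='pics/w1','pics/w2'
mod={'TL':(90,43.5,173.5),'TR':(90,-43.5,173.5),'BL':(90,43.5,86.5),'BR':(90,-43.5,86.5),'L':(-90,0,130)}
obs=[('TL',a,(479.5,87.1)),('TR',a,(452.2,180.1)),('L',a,(274.5,96.1)),('TL',b,(539,203.5)),('TR',b,(509.5,280)),('L',b,(351,201)),('BR',b,(476.5,244.5))]
def f(s):
    c,d=np.cos(s[2]),np.sin(s[2]);r=[]
    for k,fn,p in obs:
        m=mod[k];r+=list(proj(fn,(s[0]+c*m[0]-d*m[1],s[1]+d*m[0]+c*m[1],m[2]))-p)
    return np.array(r)
s=least_squares(f,[490,-245,-1.5],diff_step=1e-3,x_scale=[1,1,.01]);print(s.x,f(s.x).round(1))
plan((s.x[0],s.x[1],107.5),s.x[2]+np.pi/2)
snap('wrist','pics/w17');snap('top','pics/top3');snap('scene','pics/scene3')"
```

```text
t: 30.22
tool_pos: [511.6, 112.0, 232.3]
t: 30.63
tool_pos: [506.0, -23.2, 232.4]
t: 31.05
tool_pos: [500.5, -158.3, 232.3]
t: 31.47
tool_pos: [494.9, -293.5, 232.1]
tool_pos: [496.0, -290.0, 232.6]
orientation: [1.0, 0.03, 0.0, -0.0]
force: [-0.0, -0.2, -3.5]
finger_gap: 20.6
finger_force: 59.7
tool_pos: [495.8, -291.1, 232.5]
orientation: [1.0, 0.029, 0.0, 0.0]
force: [-0.5, 0.2, -3.1]
finger_gap: 20.5
finger_force: 59.7
[ 493.86384766 -292.23138065   -1.51157732] [ 0.5  0.3  0.   0.   1.2  0.4  0.3  1.  -0.2 -0.5 -1.4  0.  -0.7 -1.9]
tcp [ 495.8 -291.1  232.5] shift [ -2.   1. 125.] rot [ 0.    -0.    -0.001] j6 0.88 gap 20.5 F 59.7 [-0.5  0.2 -3.1]
```

```bash
python3 -c "
from h import *
import sys
fx,fy,cx,cy,k,E=manip_cal()
for X in((32,-1.2,-35.5),(32,-1.2,-9.5),(-32,-1.2,-35.5)):
  p=np.linalg.inv(E)@np.array([*X,1]);print(X,fx*p[0]/p[2]+cx,fy*p[1]/p[2]+cy)
b=cv2.imread('pics/w17.png',0);np.set_printoptions(linewidth=300,threshold=sys.maxsize)
print(b[166:236:3,264:364:3])"
```

```text
(32, -1.2, -35.5) 313.99687685407764 224.47664941403747
(32, -1.2, -9.5) 313.98728821507365 199.3612404193206
(-32, -1.2, -35.5) 313.9338120709214 366.4664012307834
[[219 218 220 218 220 218 218 218 222  87  52  71  99 118 115 111 112 115 116 114 115 103  72  62  69 225 218 220 219 218 218 218 219 218]
 [219 218 218 219 217 219 219 221  49  49  78 113 116 114 117 110 107 111 118 114 114 112 116  90  64  50 222 219 217 218 217 217 218 218]
 [216 217 216 217 217 217 218 205  52  95 116 113 115 117 116 115 111 112 113 109 113 111 113 113 108  65 176 218 218 219 219 219 218 219]
 [217 217 216 217 218 217 218  44 109 110 118 112 117 114 119 114 109 114 115 117 111 111 113 109 112 118  54 225 221 221 222 222 223 222]
 [220 221 221 221 221 223 206  91 112 116 114 111 112 118 118 113 108 111 110 113 110 113 113 108 111 114  99 194 224 224 222 222 223 224]
 [ 69  61  69  63  64  68  54 117 114 111 114 113 116 112  94 110 163 178 190 108 107 112 112 112 109 113 112  62  78  74  74  73  76  88]
 [ 81  76  69  68  67  76  82 116 113 114 113 112 114 121 192 190 192 191 189 188 192 145 106 113 110
[... 1701 characters left out ...]
 64]
 [ 68  65  73  76  73  70  87  78  74  70 105 111 184 189 191 188 188 188 188 187 192 192 195 111  78  75  77  76  73  65  62  63  62  60]
 [ 68  64  72  80  76  72  77  75  71  66 106 111 183 188 191 188 187 188 188 193 191 193 192 113  61  73  74  70  72  69  65  63  62  62]
 [ 71  67  73  72  74  68  69  66  61  49 112 113 179 190 186 186 188 188 192 194 193 190 183 114  60  63  78  75  88  79  64  63  67  80]
 [ 68  65  66  71  70  72  69  64  50  50 103  62 122 186 187 188 190 191 193 192 191 189  83  89  60  61  65  77  81  81  72  71  67  82]
 [142  90  78 105 100  95  84  44  50  52  87 114 115 140 190 188 192 191 192 190 189 161 113 111  65  63  65 121  97  71  57  74  79  75]]
```

Held yoke: front pin top at about (316,223) vs expected (314,224.5), i.e. square within ~0.03 rad and seated. Lower into the gauge.

```bash
python3 inch.py '[[[16,-0.1,0.05,1,0,0,0],[16,-0.2,0.1,2.5,0,0,0],[16,-0.2,0.1,4,0,0,0],[16,-0.2,0.1,5.3,0,0,0],[16,-0.2,0.1,6,0,0,0]]]'|tail -5; python3 inch.py '[[[16,0,0,1.5,0,0,0],[16,0,0,3,0,0,0],[16,0,0,4.5,0,0,0],[16,0,0,5.7,0,0,0],[16,0,0,6.5,0,0,0]]]'|tail -5; for k in 1 2 3; do python3 inch.py '[[[16,0,0,0,0,0,0],[16,0,0,0,0,0,0],[16,0,0,0,0,0,0],[16,0,0,0,0,0,0],[16,0,0,0,0,0,0]]]'>/dev/null;done
python3 -c "
from h import *
plan((493.9,-292.2,107.5),.0592)
t=snap('scene','pics/scene4');
print(proj('pics/scene4',(493.9,-292.2,130)))"
```

```text
tool_pos: [492.7, -291.6, 169.3]
orientation: [1.0, 0.029, -0.002, -0.001]
force: [-0.6, 0.5, -4.9]
finger_gap: 20.1
finger_force: 59.7
tool_pos: [493.1, -291.9, 105.5]
orientation: [1.0, 0.029, -0.001, -0.001]
force: [-0.1, 0.1, -3.4]
finger_gap: 20.1
finger_force: 59.7
tcp [ 493.9 -292.3  107.4] shift [ 0.  -0.1 -0.1] rot [ 0.     0.    -0.001] j6 0.88 gap 20.7 F 59.7 [ 0.3  0.2 -3.6]
[392.4 146.4]
```

```bash
python3 -c "
from h import *
c,d=np.cos(-1.5116),np.sin(-1.5116)
for n,m in(('lens',(-90,0,130)),('lenstop',(-90,0,154)),('TL',(90,43.5,173.5)),('TR',(90,-43.5,173.5))):
  X=(493.9+c*m[0]-d*m[1],-292.2+d*m[0]+c*m[1],m[2]);print(n,proj('pics/top1',X),proj('pics/scene1',X))
print(manip.get_obs()['force'],manip.get_obs()['t'])"
```

```text
lens [406.6 201. ] [376.8 159.9]
lenstop [408.7 199.6] [377.6 152.7]
TL [481.3 175.7] [396.  117.1]
TR [486.  210.7] [422.1 125.7]
[ 0.01828529  0.29183578 -4.10801884] 34.5833
```

The fixed cameras agree with the fitted gauge pose within about 1–2 px. Hand in.

```bash
python3 -c "
from cell import manip
print(manip.job_done())"
```

```text
the job is handed in; nothing more can be done
None
```

I put both shouldered pins in the yoke's eyes, lifted the yoke by its hub into the shadow gauge, and handed the job in at about 34.6 s with it still held there. By measured pose it was within about 1 mm of the fitted focus and roughly 0.03 rad of square. The first grasp of one pin failed, but the pin dropped back upright into its bore and was then picked cleanly. The job call returned no verdict, so whether it passed is not confirmed.

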